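Clamp a bored block with a T-key down a deep shaft

TASK

Clamp the bored block in the blue fixture: take the red-handled T-key from its stand, lower it gently down the fixture's shaft until its square socket drops fully over the hidden square stem at the bottom (feel for the angle, do not force it), and turn it clockwise until the jaw has the block tight against the fixed stop. Then draw the key out, stand it upright, fully down, back in its stand and let go; leave the other loose things where they are.

Things in the scene. Friction and masses are not known exactly. Their poses are not given: they have to be found in the camera images.
- t_key: Steel T-key, red bar handle, 180 g, 145 mm long, starts in its stand. Origin: centre of its open lower end; z up the shank, x along the bar. Lower end: eight-sided socket, 27 mm across corners, with a square hole 13.6 mm wide (flats square to x and y), 18 mm deep. Press lightly, 3 to 8 N: over 32 N of contact (side wedging counts) before it has dropped is damage; so is overtightening (90 N, about 0.4 N m).
- key_bar (a point): Centre of the T-key's handle bar, 135 mm above the key's lower end; axes as the key's. The bar is 66 mm long (x), 14 mm thick (y), flat-sided, 20 mm tall; the shank below it is 12 mm thick.
- key_stand: Grey square stand block 62 x 62 x 64 mm on a dark 100 x 100 x 8 mm plate, fixed to the bench (at another place each time). Origin: centre of its underside. A round upright hole, 35 mm wide, mouth 72 mm and floor 8 mm above the bench, holds the key upright.
- stand_seat (a point): Centre of the floor of the stand's hole, 8 mm above the bench; the key's lower end rests here at the start and at the end.
- clamp_fixture: Fixture bolted to the bench (place and yaw differ each time). Origin: on its underside, below the work area; x across, y from shaft to fixed stop, z up. Dark plate 100 x 190 x 12 mm; blue tower 60 x 60 mm at y = -50 mm, top at 110 mm, with a round shaft 34 mm wide; sliding steel jaw; aluminium fixed stop, its face at y = +65.4 mm, top at 56 mm.
- shaft_mouth (a point): Centre of the shaft's mouth on the blue tower, 110 mm above the bench; axes as the fixture's. On the shaft's floor stands a brass square stem, 12 mm across flats, top chamfered 1.5 mm and 80 mm below this mouth. Its angle is unknown and differs each time, never squared up with the tower; the socket drops over it only within about 8 degrees of it (in any of four quarter turns).
- stem_seat (a point): On the shaft's axis, 14 mm above the bench: the key's lower end rests here when fully over the stem, 16 mm below the stem's top. Axes as the fixture's. Turned clockwise seen from above, the stem first has 7 to 53 degrees of free play (0.12 N m), then its cam closes the jaw by about 13 mm per radian (about 0.17 N m, rising steeply once the block is tight); tight after 55 to 101 degrees. It stays where left.
- clamp_jaw (a joint): Travel of the sliding jaw in m: 0 = drawn back, grows towards the block; it has the block tight at about 0.0114 and its end stop is at 0.012. It stays where it is left.
- workpiece: Loose grey bored steel block 44 x 52 x 43 mm, 350 g, on the fixture's base plate between jaw and fixed stop, with some mm of slack, 52 mm side along the fixture's y. Origin: centre of its underside.
- drive_ring_a: Black toothed ring, 63 mm wide, 22 mm tall, lying loose on the bench; origin: centre of its underside. Bystander.
- spanner_1: Chrome combination spanner, 126 mm long, lying loose on the bench; origin: centre of its underside. Bystander.
- brass_bush: Brass flange bush, 38 mm wide, 34 mm tall, standing loose on the bench; origin: centre of its underside. Bystander.
There are look-alikes about, which are no part of the job. Leave any purple or turquoise look-alike of the workpiece alone.

How it is judged:
By the outcome, as a careful person would: the job done as asked, in the order asked, and still so for the second after the job is handed in, with the robot touching nothing.
It also fails if it takes over 72 s, if anything falls off the work surface, if the arm or the gripper's body presses on something with over 40 N, if the wrist force passes 120 N, or if a joint passes its speed limit or range.

ROBOT

A 6-joint arm with a two-finger parallel gripper is mounted at the origin on a cart in front of the work surface, level with it; the furniture and walls round the work are solid. World frame = base frame: x ahead of the robot, y to its left, z up, the work surface at z = 0. Lengths are in m, angles in rad, forces in N, time in s.
With the tool pointing down it reaches from about 0.35 to 0.775 m from the base axis. Payload 7.3 kg.
Tool frame: the origin (TCP) lies midway between the tips of the shut fingers; the grasp point (between the pads) lies 19 mm behind it (robot.tcp_to_grasp is the distance from the TCP to the grasp point, in m); z points along the fingers, y is the direction in which the jaws open and shut (so a half turn about z gives the same grasp; the last joint's range is limited). The gripper opens to 92 mm and grips with 3 to 60 N. Pads are 19 mm wide; open, the fingers measure 130 mm over their backs; the gripper's body (75 mm by 190 mm) begins 47 mm behind the grasp point.
Start: joints at [-1.382, 0.342, 1.524, -0, 1.275, -0.146], TCP at [0.173, -0.496, 0.227] pointing down, gripper open.
Joint ranges: [-2.53, 2.53], [-0.77, 2.02], [0.04, 2.7], [-1, 4.14], [0.28, 2.66], [-3.11, 3.11]. Speed limits (rad/s): [2.57, 2.57, 3.14, 3.14, 3.14, 3.14].

INTERFACE

Orientations are given as [roll, pitch, yaw] about the fixed x, y, z axes, in that order (R = Rz(yaw) Ry(pitch) Rx(roll)).
In Python, from cell import status, read_camera, camera_info, ticket, robot gives the robot as it stands.
- The arm moves only by the tool jog_arm, never from a script. Its argument "plan" is a list that holds one entry, the list of rows, each a list of 7 numbers: the shift along the tool's x, y, z each as a share of 0.05 m, from -1 to 1, then the turn, a rotation vector about the tool's x, y, z each as a share of 0.15 rad, from -1 to 1, then the opening, from 0 (shut) to 1 (fully open). In form: [[[x, y, z, wx, wy, wz, hand], ...]]. A call has 1 to 20 rows; each row shifts and turns the commanded pose from where the row before left it, along the tool's axes as they then stand; what a row does not reach is not made up. A row lasts 1/8 s, in which the tool goes at most 62.5 mm and 10.7 degrees, less where a joint would pass 70% of its speed; a pose out of reach is approached as far as the arm can. A call with a number of a shift or a turn outside -1 to 1 is refused whole. A call with a gripper value outside its range is refused whole. The fingers move at their own pace and stop on an object; "squeeze" is the grip in N (left out, the last holds). Time passes only in rows, so rows that do not move let the fingers close. It gives the time, the measured TCP pose, the force and the opening at its end, in the units of the state.
- status.observe(): the state, without advancing time (a new reading comes with each control period).
- read_camera(name): name is "scene" or "side" or "wrist"; returns (picture, depth): 400x640x3 uint8, red, green, blue; 400x640 float32, m along the optical axis (not along the pixel's ray), 0 where there is no reading.
- camera_info(name): a dict with "mtx" (3x3 intrinsics, pixels), "world_to_cam" (4x4, takes a point from world to camera coordinates). Camera axes: x right, y down, z forward; pixel columns grow to the right and rows downward; lengths in m; the calibration is good to about 2 mm. A picture is of the moment at which its call begins: read the wrist's pose just before it. camera_info takes no time and is no camera call; for the wrist camera it gives the pose at the moment of the call.
- ticket.hand_in(): hands the job in, once; it reports no verdict.
The state is a dict: "time": time; "qpos": joint angles; "qvel": joint speeds; "joint_efforts": joint torques, N m; "tool_pos": TCP position; "tool_rot": TCP orientation; "contact_force": force on the tool from outside, world axes, zero at the start; "torque": the same for the moment, N m; "opening": finger opening in m.
Only numpy, scipy, OpenCV 4.12 (cv2) and the standard library are available. Lean on these libraries where they do the work, as an engineer would, in place of code of your own. Each camera call takes 0.05 s, during which the arm holds its last target.

## Working session

There is one attempt and no reset: what is moved stays moved. The work goes in short steps, Python scripts to look and compute and a tool call to move; the robot and the scene stay as the last step left them, time stands still between calls to the robot, and variables do not carry over. Pictures are saved under pics/ and viewed, and the job is handed in when it is done.

Besides the shell and the picture viewer there is one more tool, called after "Call:" as name(argument=value, ...), one argument or row to a line, values as JSON. jog_arm: Moves the arm, as the interface text tells. Its arguments: {"type":"object","properties":{"plan":{"type":"array"},"squeeze":{"type":"number"}},"required":["plan"]}

```bash
ls; mkdir -p pics
python3 - <<'E'
from cell import status, read_camera, camera_info, ticket, robot
import cv2,numpy as np
s=status.observe(); print(s)
for n in ["scene","side"]:
    p,d=read_camera(n); cv2.imwrite(f"pics/{n}0.png",p[:,:,::-1]); np.savez(f"pics/{n}0.npz",p=p,d=d)
    c=camera_info(n); print(n,c); np.savez(f"pics/{n}_cal.npz",**{k:np.array(v) for k,v in c.items() if k in("mtx","world_to_cam")})
print(robot.tcp_to_grasp)
E
```

```text
pics
{'time': 0.0, 'qpos': array([-1.38200635e+00,  3.42706034e-01,  1.52501348e+00, -1.20009560e-05,
        1.27539160e+00, -1.46017513e-01]), 'qvel': array([ 7.92421653e-05, -1.26782715e-03, -2.81967190e-04,  6.57810986e-05,
        9.62914447e-04,  7.78788778e-04]), 'joint_efforts': array([ 2.30113221e-05, -4.31236196e+01, -2.44217259e+01,  7.18203024e-02,
        5.59960864e-02, -9.18980254e-05]), 'tool_pos': array([ 0.17244053, -0.49544419,  0.22605486]), 'tool_rot': array([-3.14008868e+00, -2.09581064e-04,  3.34810837e-01]), 'contact_force': array([0.37144822, 0.73342893, 0.12443781]), 'torque': array([-0.00397762, -0.05330988,  0.03544772]), 'opening': 0.09191425835434562}
scene {'mtx': array([[385.75543181,   0.        , 323.30259746],
       [  0.        , 385.75543181, 199.90499016],
       [  0.        ,   0.        ,   1.        ]]), 'world_to_cam': array([[-0.71810141, -0.6954448 , -0.02620871,  0.38342093],
       [-0.24126167,  0.28409246, -0.92794627,  0.24950247],
       [ 0.6527811 , -0.66003637, -0.37179137,  0.87857516],
       [ 0.        ,  0.        ,  0.        ,  1.        ]])}
side {'mtx': array([[512.02693713,   0.        , 309.94441492],
       [  0.        , 512.02693713, 198.78153579],
       [  0.        ,   0.        ,   1.        ]]), 'world_to_cam': array([[ 0.92867964, -0.37087784, -0.00193797, -0.49071237],
       [-0.18629715, -0.46195782, -0.86711495,  0.18151146],
       [ 0.32069846,  0.80563304, -0.49810431,  1.67928694],
       [ 0.        ,  0.        ,  0.        ,  1.        ]])}
0.0188
```

View pics/scene0.png

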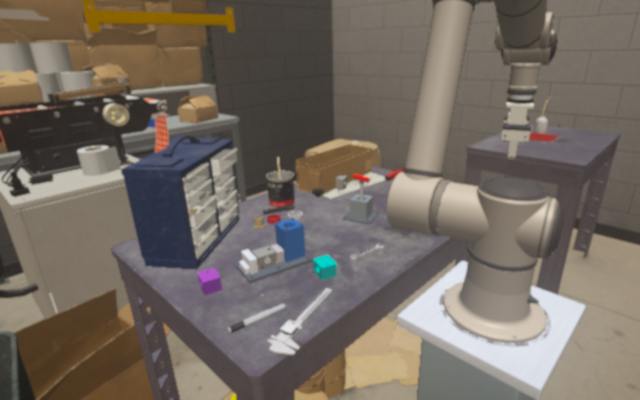

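View pics/side0.png

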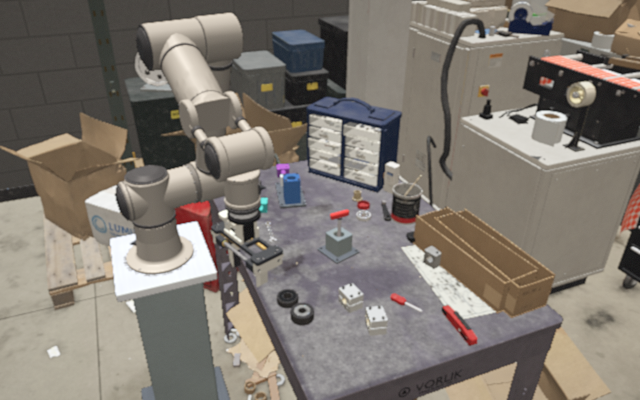

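```bash
cat > h.py <<'E'
import numpy as np,cv2
def load(n,k=0):
    z=np.load(f"pics/{n}{k}.npz"); c=np.load(f"pics/{n}_cal.npz"); return z["p"],z["d"],c["mtx"],c["world_to_cam"]
def cloud(d,K,T):
    v,u=np.mgrid[:d.shape[0],:d.shape[1]]
    P=np.stack([(u-K[0,2])/K[0,0]*d,(v-K[1,2])/K[1,1]*d,d],-1)
    return (P-T[:3,3])@T[:3,:3]
def proj(X,K,T):
    c=np.asarray(X)@T[:3,:3].T+T[:3,3]; q=c@K.T; return q[...,:2]/q[...,2:]
E
python3 - <<'E'
from h import *
for n,(u0,u1,v0,v1) in dict(scene=(230,390,165,285),side=(250,390,160,270)).items():
    p,d,K,T=load(n); W=cloud(d,K,T)
    cv2.imwrite(f"pics/{n}0c.png",cv2.resize(p[v0:v1,u0:u1,::-1],None,fx=5,fy=5,interpolation=cv2.INTER_CUBIC))
    hsv=cv2.cvtColor(p,cv2.COLOR_RGB2HSV)
    ok=(d>0)&(W[...,0]>.2)&(W[...,0]<.9)&(abs(W[...,1])<.6)
    red=((hsv[...,0]<8)|(hsv[...,0]>172))&(hsv[...,1]>150)&ok&(W[...,2]>.10)&(W[...,2]<.18)
    blue=(hsv[...,0]>100)&(hsv[...,0]<118)&(hsv[...,1]>120)&ok&(W[...,2]>.03)&(W[...,2]<.13)
    for nm,m in(("red",red),("blue",blue)):
        m[:v0]=0;m[v1:]=0;m[:,:u0]=0;m[:,u1:]=0
        if m.sum(): print(n,nm,m.sum(),W[m].mean(0),W[m].min(0),W[m].max(0))
    top=blue&(abs(W[...,2]-.11)<.006); print(n,"bluetop",top.sum(),W[top].mean(0),W[top].min(0),W[top].max(0)) 
    pts=W[top][:,:2].astype(np.float32)
    if len(pts)>5: print(cv2.minAreaRect(pts))
    pts=W[red][:,:2].astype(np.float32)
    if len(pts)>5: print(cv2.minAreaRect(pts))
E
```

```text
scene red 72 [ 0.54753892 -0.19880457  0.14886488] [ 0.51397874 -0.20574704  0.13840344] [ 0.57784807 -0.1940686   0.15635475]
scene blue 772 [0.49733241 0.16492046 0.08102563] [0.47706723 0.12679141 0.03012815] [0.54249948 0.19121707 0.11636163]
scene bluetop 194 [0.50802332 0.15943889 0.10986458] [0.47706723 0.12679141 0.10410741] [0.54210497 0.1897744  0.11519732]
((0.5115606784820557, 0.15756776928901672), (0.05700323358178139, 0.060743268579244614), 77.44840240478516)
((0.5459230542182922, -0.19996342062950134), (0.0638858750462532, 0.011525043286383152), 0.712017834186554)
side red 83 [ 0.5443228  -0.20842363  0.14728477] [ 0.51387676 -0.21739103  0.1366851 ] [ 0.57445599 -0.19997619  0.1585524 ]
side blue 412 [0.52255678 0.13580591 0.08070543] [0.47694136 0.09617971 0.03026244] [0.89449386 0.23643525 0.12508023]
side bluetop 102 [0.51499572 0.14966398 0.10971091] [0.47896365 0.1191073  0.10446985] [0.75773399 0.22714761 0.11484967]
((0.6198855042457581, 0.1697416603565216), (0.2900223433971405, 0.07125772535800934), 8.804924011230469)
((0.543724536895752, -0.2087998241186142), (0.060601212084293365, 0.011443410068750381), 7.97139835357666)
```

```bash
ls -la pics
```

```text
total 4952
drwxr-xr-x 2 agent agent    4096 Dec  7 16:49 .
drwxr-xr-x 3 agent agent    4096 Dec  7 16:49 ..
-rw-r--r-- 1 agent agent 1792490 Dec  7 16:48 scene0.npz
-rw-r--r-- 1 agent agent  339827 Dec  7 16:48 scene0.png
-rw-r--r-- 1 agent agent  365273 Dec  7 16:49 scene0c.png
-rw-r--r-- 1 agent agent     716 Dec  7 16:48 scene_cal.npz
-rw-r--r-- 1 agent agent 1792490 Dec  7 16:48 side0.npz
-rw-r--r-- 1 agent agent  400344 Dec  7 16:48 side0.png
-rw-r--r-- 1 agent agent  353997 Dec  7 16:49 side0c.png
-rw-r--r-- 1 agent agent     716 Dec  7 16:48 side_cal.npz
```

View pics/scene0c.png

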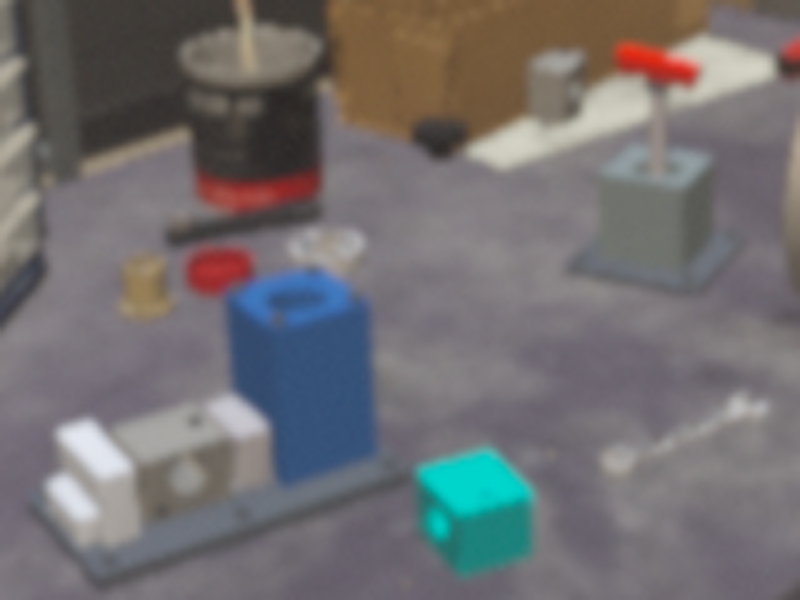

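View pics/side0c.png

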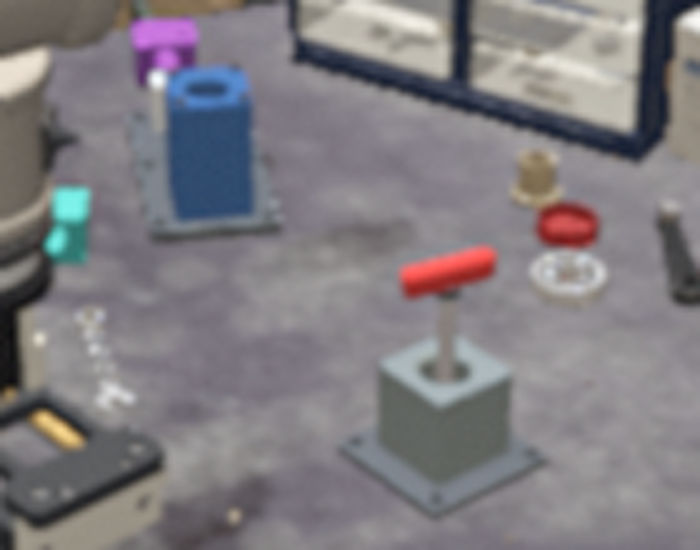

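Call:
jog_arm(
  plan=[
    [[0.9,-0.31,-0.12,0,0,0,1],[0.9,-0.31,-0.12,0,0,0,1],[0.9,-0.31,-0.12,0,0,0,1],[0.9,-0.31,-0.12,0,0,0,1],[0.9,-0.31,-0.12,0,0,0,1],[0.9,-0.31,-0.12,0,0,0,1],[0.9,-0.31,-0.12,0,0,0,1],[0.9,-0.31,-0.12,0,0,0,1],[0.9,-0.31,-0.12,0,0,0,1],[0.9,-0.31,-0.12,0,0,0,1]],
  ],
)

```text
time: 1.35
tool_pos: [0.5476, -0.2004, 0.2865]
tool_rot: [-3.141, 0.001, 0.335]
contact_force: [-0.3, -0.8, 0.1]
opening: 0.0919
```

Call:
jog_arm(
  plan=[
    [[0,0,0,0,0,-1,1],[0,0,0,0,0,-1,1],[0,0,0,0,0,-1,1],[0,0,0,0,0,-1,1],[0,0,0,0,0,-1,1],[0,0,0,0,0,-1,1],[0,0,0,0,0,-1,1],[0,0,0,0,0,-1,1],[0,0,0,0,0,-1,1],[0,0,0,0,0,-1,1],[0,0,0,0,0,-1,1],[0,0,0,0,0,-1,1],[0,0,0,0,0,-1,1],[0,0,0,0,0,-1,1],[0,0,0,0,0,-1,1],[0,0,0,0,0,-1,1],[0,0,0,0,0,-1,1],[0,0,0,0,0,-1,1],[0,0,0,0,0,-0.7,1],[0,0,0,0,0,0,1]],
  ],
)

```text
time: 3.85
tool_pos: [0.5464, -0.2015, 0.2863]
tool_rot: [3.141, -0.001, 3.139]
contact_force: [-0.1, -0.1, 0.7]
opening: 0.0917
```

```bash
cat >> h.py <<'E'
def snap(n,k):
    from cell import read_camera,camera_info,status
    s=status.observe(); c=camera_info(n); p,d=read_camera(n)
    cv2.imwrite(f"pics/{n}{k}.png",p[:,:,::-1])
    np.savez(f"pics/{n}{k}.npz",p=p,d=d)
    np.savez(f"pics/{n}{k}_cal.npz",mtx=c["mtx"],world_to_cam=c["world_to_cam"])
    K=np.array(c["mtx"]);T=np.array(c["world_to_cam"])
    print(s["time"],s["tool_pos"].round(4),s["tool_rot"].round(4),s["contact_force"].round(2),s["torque"].round(3),"cam at",(-T[:3,:3].T@T[:3,3]).round(3),"axis",T[2,:3].round(3))
    return p,d,K,T
E
python3 -c "
from h import *
snap('wrist',1)"
```

```text
3.85 [ 0.5464 -0.2015  0.2863] [ 3.1412e+00 -9.0000e-04  3.1388e+00] [-0.1  -0.12  0.67] [ 0.068 -0.131  0.022] cam at [ 0.473 -0.201  0.444] axis [ 0.27  -0.001 -0.963]
```

View pics/wrist1.png

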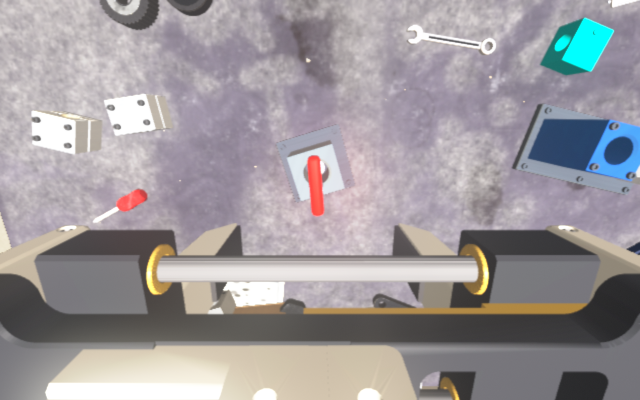

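```bash
cat >> h.py <<'E'
def at_z(uv,z,K,T):
    uv=np.atleast_2d(np.asarray(uv,float)); r=np.c_[(uv[:,0]-K[0,2])/K[0,0],(uv[:,1]-K[1,2])/K[1,1],np.ones(len(uv))]@T[:3,:3]
    c=-T[:3,:3].T@T[:3,3]; return c+r*((z-c[2])/r[:,2])[:,None]
E
python3 - <<'E'
from h import *
z=np.load("pics/wrist1.npz");p,d=z["p"],z["d"];c=np.load("pics/wrist1_cal.npz");K,T=c["mtx"],c["world_to_cam"];print(K)
W=cloud(d,K,T)
hsv=cv2.cvtColor(p,cv2.COLOR_RGB2HSV)
red=((hsv[...,0]<8)|(hsv[...,0]>172))&(hsv[...,1]>130); red[:140]=0;red[230:]=0;red[:,:280]=0;red[:,350:]=0
print(red.sum(), np.percentile(W[red][:,2],[5,50,95]))
top=red&(W[...,2]>.149)
for m in (red,top):
  print(m.sum(),cv2.minAreaRect(W[m][:,:2].astype(np.float32)),W[m].mean(0))
q=W[top][:,:2]; q=q-q.mean(0); w,v=np.linalg.eigh(q.T@q); print("bar angle",np.degrees(np.arctan2(v[1,1],v[0,1])))
cv2.imwrite("pics/w1c.png",cv2.resize(p[115:230,260:370,::-1],None,fx=5,fy=5,interpolation=cv2.INTER_CUBIC))
E
```

```text
[[283.54355557   0.         317.02530097]
 [  0.         283.54355557 194.69907631]
 [  0.           0.           1.        ]]
717 [0.14827376 0.15143664 0.15303264]
717 ((0.552727460861206, -0.2055240273475647), (0.15897153317928314, 0.01995883882045746), 3.6886303424835205) [ 0.54448756 -0.20289475  0.15182716]
651 ((0.5258153676986694, -0.20374783873558044), (0.1054658368229866, 0.012810367159545422), 3.785867929458618) [ 0.54443985 -0.20246467  0.15414866]
bar angle -176.36583254118332
```

View pics/w1c.png

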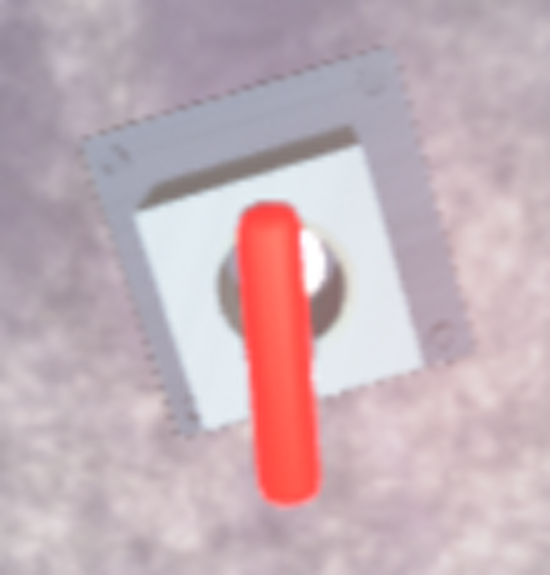

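Run:
```python
from h import *
c=np.load("pics/wrist1_cal.npz");K,T=c["mtx"],c["world_to_cam"]
f=lambda a:np.array(a)/5+[260-.4,115-.4]
e=at_z(f([(268,203),(288,505)]),.153,K,T);print("bar ends",e,e.mean(0),np.linalg.norm(e[1]-e[0]),np.degrees(np.arctan2(*(e[0]-e[1])[1::-1])))
s=at_z(f([(137,212),(358,148),(422,366),(203,430)]),.072,K,T);print("stand",s,s.mean(0),at_z(f((283,283)),.072,K,T))
```

```text
bar ends [[ 0.51210672 -0.20488374  0.153     ]
 [ 0.57770422 -0.20095978  0.153     ]] [ 0.54490547 -0.20292176  0.153     ] 0.06571476265911753 -176.5767158543266
stand [[ 0.52533732 -0.24039684  0.072     ]
 [ 0.50888926 -0.18259149  0.072     ]
 [ 0.56722257 -0.16467017  0.072     ]
 [ 0.58512674 -0.22420337  0.072     ]] [ 0.54664397 -0.20296547  0.072     ] [[ 0.5443496  -0.20215895  0.072     ]]
```

Call:
jog_arm(
  plan=[
    [[0.03,-0.024,0.4,0,0,-0.43,1],[0,0,0.8,0,0,0,1],[0,0,0.8,0,0,0,1],[0,0,0.8,0,0,0,1],[0,0,0.44,0,0,0,1],[0,0,0,0,0,0,1],[0,0,0,0,0,0,1]],
  ],
)

```text
time: 4.78
tool_pos: [0.5457, -0.2031, 0.1258]
tool_rot: [-3.141, 0.001, -3.08]
contact_force: [0.3, 0.2, -0.5]
opening: 0.0919
```

```bash
python3 -c "
from h import *
snap('wrist',2)"
```

```text
4.775 [ 0.5457 -0.2031  0.1258] [-3.1406e+00  1.4000e-03 -3.0797e+00] [ 0.27  0.19 -0.52] [ 0.108 -0.093  0.016] cam at [ 0.472 -0.207  0.283] axis [ 0.271  0.015 -0.962]
```

View pics/wrist2.png

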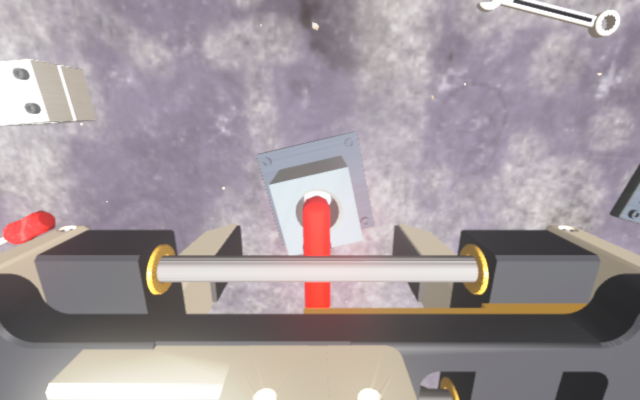

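Bar (u≈316, v 200–305) is centred between the jaws and aligned. Close.

Call:
jog_arm(
  plan=[
    [[0,0,0.02,0,0,0,0],[0,0,0,0,0,0,0],[0,0,0,0,0,0,0],[0,0,0,0,0,0,0],[0,0,0,0,0,0,0],[0,0,0,0,0,0,0]],
  ],
  squeeze=50,
)

```text
time: 5.58
tool_pos: [0.5451, -0.2028, 0.1237]
tool_rot: [-3.141, -0.0, -3.079]
contact_force: [-0.0, -0.3, 0.3]
opening: 0.0366
```

Call:
jog_arm(
  plan=[
    [[0,0,0,0,0,0,0],[0,0,0,0,0,0,0],[0,0,0,0,0,0,0],[0,0,0,0,0,0,0]],
  ],
)

```text
time: 6.08
tool_pos: [0.5451, -0.2029, 0.1237]
tool_rot: [-3.141, -0.0, -3.079]
contact_force: [0.1, -0.0, 0.5]
opening: 0.0135
```

Call:
jog_arm(
  plan=[
    [[0,0,-0.4,0,0,0,0],[0,0,-0.8,0,0,0,0],[0,0,-0.8,0,0,0,0],[0,0,-0.8,0,0,0,0],[0,0,-0.4,0,0,0,0],[0.03,0.5,0,0,0,0,0],[0.03,0.9,0,0,0,0,0],[0.03,0.9,0,0,0,0,0],[0.03,0.9,0,0,0,0,0],[0.03,0.9,0,0,0,0,0],[0.03,0.5,0,0,0,0,0],[0,0,0,0,0,0,0],[0,0,0,0,0,0,0]],
  ],
)

```text
time: 7.7
tool_pos: [0.5212, 0.0263, 0.2829]
tool_rot: [-3.141, -0.002, -3.078]
contact_force: [0.4, -0.1, -2.0]
opening: 0.0137
```

```bash
python3 -c "
from h import *
snap('wrist',3)
snap('scene',3)
snap('side',3)"
```

```text
7.7 [0.5212 0.0263 0.2829] [-3.1415e+00 -1.6000e-03 -3.0783e+00] [ 0.36 -0.07 -2.  ] [ 0.068 -0.185  0.039] cam at [0.448 0.022 0.44 ] axis [ 0.268  0.016 -0.963]
7.75 [0.5214 0.0258 0.2831] [-3.1415e+00 -1.2000e-03 -3.0792e+00] [-0.3  -0.29 -1.92] [ 0.091 -0.095 -0.023] cam at [-0.238  0.776  0.568] axis [ 0.653 -0.66  -0.372]
7.8 [0.5215 0.0256 0.2832] [-3.1415e+00 -9.0000e-04 -3.0798e+00] [ 0.33 -0.92 -2.34] [ 0.136 -0.189 -0.037] cam at [-0.049 -1.451  0.993] axis [ 0.321  0.806 -0.498]
```

View pics/wrist3.png

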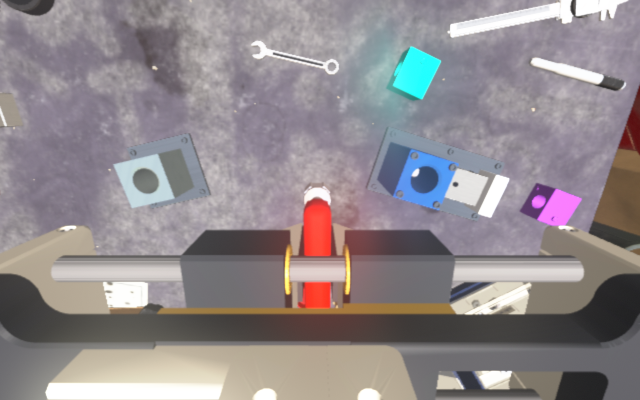

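View pics/side3.png

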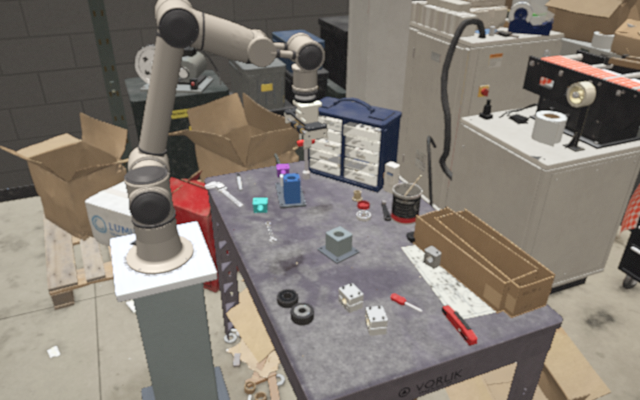

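Run:
```python
from h import *
p=np.load("pics/wrist3.npz")["p"]
a=cv2.resize(p[140:225,370:515,::-1],None,fx=5.5,fy=5.5,interpolation=cv2.INTER_CUBIC)
b=cv2.resize(p[130:215,105:215,::-1],None,fx=6,fy=6,interpolation=cv2.INTER_CUBIC)
cv2.imwrite("pics/w3a.png",a);cv2.imwrite("pics/w3b.png",b)
```

```text
(no output)
```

View pics/w3a.png

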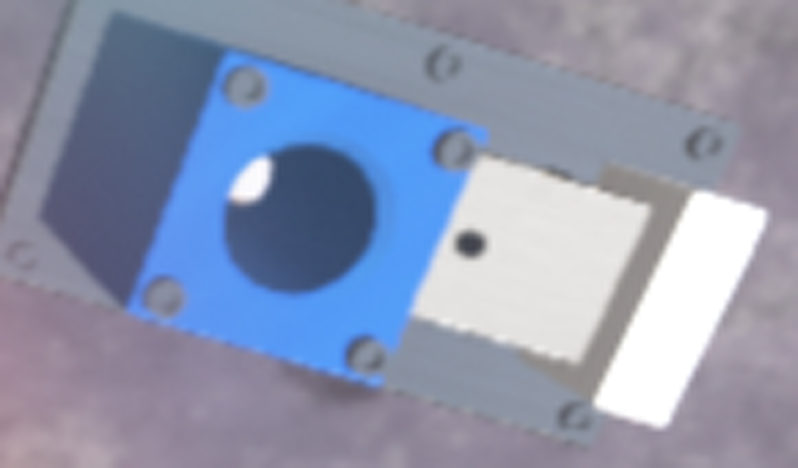

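View pics/w3b.png

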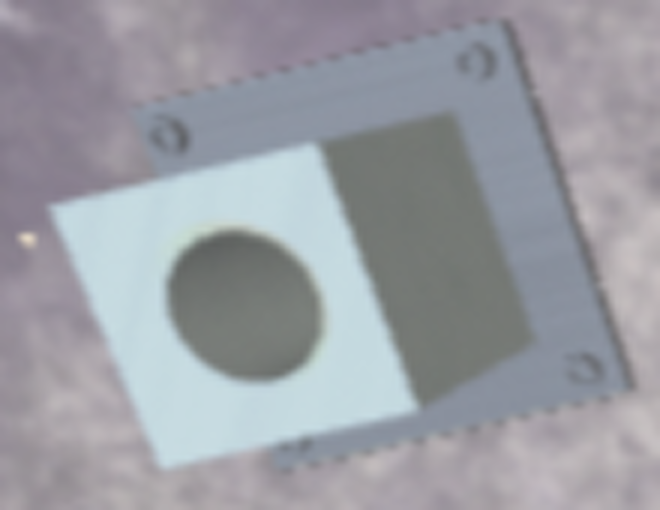

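Run:
```python
from h import *
c=np.load("pics/wrist3_cal.npz");K,T=c["mtx"],c["world_to_cam"]
a=lambda q:at_z(np.array(q)/5.5+[370-.4,140-.4],.110,K,T)
b=lambda q:at_z(np.array(q)/6+[105-.4,130-.4],.072,K,T)
s=a([(224,48),(487,130),(382,386),(127,308)]);print(s,s.mean(0),a([(300,218)]))
for i,j in((0,1),(3,2),(3,0),(2,1)):
    e=s[j]-s[i];print(np.linalg.norm(e[:2]),np.degrees(np.arctan2(e[1],e[0])))
s=b([(50,205),(320,142),(418,410),(163,468)]);print("stand",s.mean(0),b([(246,305)]))
c=np.load("pics/side3_cal.npz");
for n in("scene","side"):
    p=np.load(f"pics/{n}3.npz")["p"];c=np.load(f"pics/{n}3_cal.npz");print(n,proj([[.512,.157,.11],[.545,-.2028,.072],[.5215,.0256,.2832]],c["mtx"],c["world_to_cam"]))
```

```text
[[0.477388   0.13205209 0.11      ]
 [0.49106756 0.19062576 0.11      ]
 [0.54946623 0.17856944 0.11      ]
 [0.53510398 0.11936233 0.11      ]] [0.51325644 0.15515241 0.11      ] [[0.51261501 0.15400693 0.11      ]]
0.06014985847429691 76.85449604552649
0.060924183141547406 76.3647667328313
0.059094539972443634 167.59993079059862
0.05963018784866081 168.33525163944336
stand [ 0.54623215 -0.20205847  0.072     ] [[ 0.54514944 -0.20024288  0.072     ]]
scene [[288.52325174 224.64217168]
 [361.03328947 198.06130938]
 [317.57167132 153.53709079]]
side [[290.24873835 176.91674963]
 [337.94417369 233.19849216]
 [305.06491979 147.4523698 ]]
```

Call:
jog_arm(
  plan=[
    [[-0.484,0.858,0.28,0,0,0,0],[-0.484,0.858,0.28,0,0,0,0],[-0.484,0.858,0.28,0,0,0,0],[0,0,0,0,0,0,0],[0,0,0,0,0,0,0]],
  ],
)

```text
time: 8.48
tool_pos: [0.5861, 0.1584, 0.2413]
tool_rot: [-3.141, -0.001, -3.079]
contact_force: [-0.0, -0.0, -1.7]
opening: 0.0141
```

```bash
python3 -c "
from h import *
p,d,K,T=snap('wrist',4)
q=proj([.513,.155,.03],K,T);print(q,proj([.513,.155,.11],K,T));u,v=q.round().astype(int)
c=p[max(v-45,0):v+45,u-50:u+50,::-1].astype(float)
c=np.clip(c*1,0,255).astype(np.uint8)
g=np.clip(255*(c/255.)**.5,0,255).astype(np.uint8)
cv2.imwrite('pics/w4c.png',cv2.resize(np.vstack([g]),None,fx=6,fy=6,interpolation=cv2.INTER_CUBIC))
"
```

```text
8.475 [0.5861 0.1584 0.2413] [-3.1409e+00 -9.0000e-04 -3.0794e+00] [-0.02 -0.04 -1.69] [ 0.079 -0.118  0.046] cam at [0.513 0.154 0.399] axis [ 0.269  0.016 -0.963]
[317.7488871  115.69254711] [317.85789345 115.79896154]
```

View pics/w4c.png

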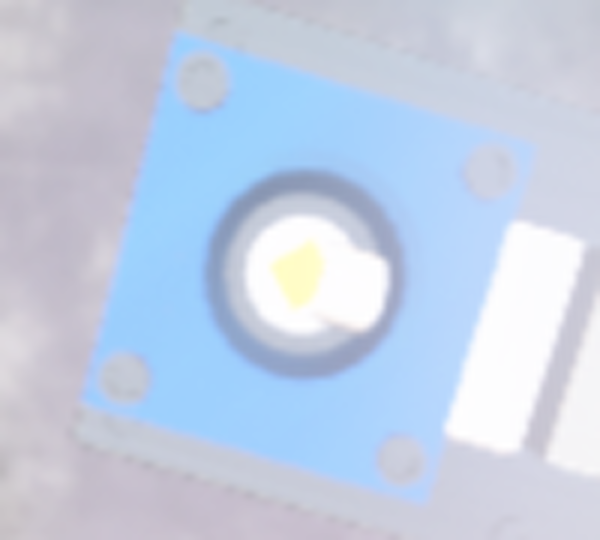

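View pics/wrist4.png

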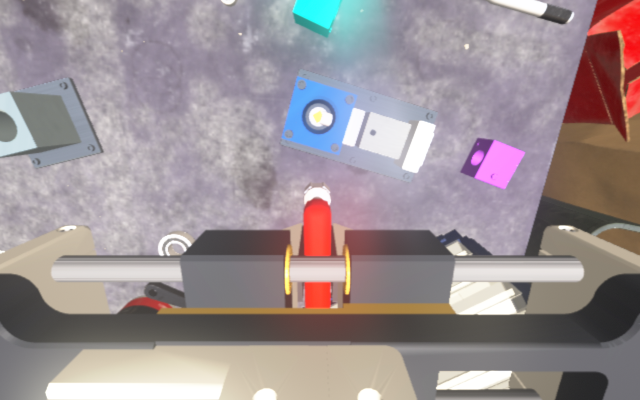

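```bash
python3 -c "
from h import *
p=np.load('pics/wrist4.npz')['p']
c=p[97:137,297:341,::-1]
cv2.imwrite('pics/w4d.png',cv2.resize(c,None,fx=14,fy=14,interpolation=cv2.INTER_CUBIC))
b=p[100:135,300:340,2];print(p[106:128,308:332,2])
"
```

```text
[[134 144 165 181 185 186 189 193 197 202 204 202 199 195 193 192 191 187
  174 157 148 148 150 164]
 [145 165 179 185 187 193 212 231 244 250 251 248 243 231 217 199 192 192
  189 177 159 150 149 155]
 [162 179 184 187 199 226 248 253 254 254 254 254 254 253 250 233 203 195
  193 189 177 159 150 152]
 [175 185 189 212 244 253 254 254 254 254 254 254 254 254 254 251 240 215
  195 193 190 172 152 151]
 [184 187 200 241 254 254 255 254 254 254 252 241 242 252 254 254 253 243
  204 194 192 180 160 151]
 [185 194 232 252 254 255 254 254 254 251 228 192 217 248 253 251 251 248
  226 199 195 190 172 154]
 [187 211 247 254 255 254 254 252 236 207 176 164 181 229 251 253 252 251
  242 220 205 199 181 158]
 [191 232 253 254 254 252 236 209 178 162 159 159 167 214 250 254 254 254
  252 250 245 234 211 176]
 [192 238 253 254 250 228 181 162 158 156 157 159 163 186 239 253 254 254
  254 254 253 252 249 232]
 [195 244 254 254 246 188 158 156 156 156 157 159 163 188 245 254 254 254
  254 254 254 254 254 250]
 [204 248 254 254 250 208 161 156 156 156 157 160 164 195 248 254 255 255
  254 254 254 25
[... 422 characters left out ...]
99 235 252 254 254 254 244 189 164 177 215 246 254 254 254 254 255
  255 255 254 254 254 244]
 [182 185 214 249 254 255 254 252 223 216 244 251 250 251 252 253 254 254
  254 254 254 254 253 233]
 [183 185 194 232 252 254 255 254 253 253 254 252 241 236 241 247 250 252
  253 254 254 254 248 200]
 [177 183 186 201 229 248 253 254 254 254 254 254 251 235 218 220 230 238
  245 249 251 247 218 166]
 [170 178 183 187 195 214 232 247 253 254 254 254 251 237 218 192 190 198
  214 225 225 204 169 154]
 [165 171 178 183 184 187 194 211 225 230 231 230 222 208 198 188 185 185
  179 172 170 160 152 157]
 [163 165 169 176 181 183 185 187 189 191 192 193 191 190 189 188 185 178
  162 151 150 150 155 184]]
```

View pics/w4d.png

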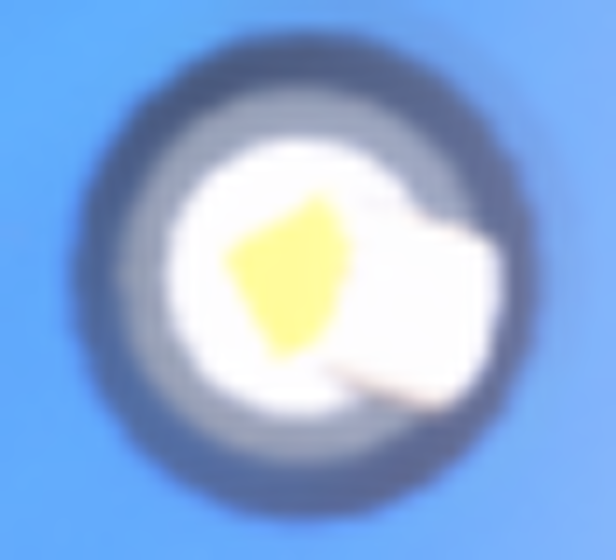

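```bash
python3 -c "
from h import *
c=np.load('pics/wrist4_cal.npz');K,T=c['mtx'],c['world_to_cam']
w=at_z(np.array([(320,192),(230,260),(285,355)])/14+[297-.45,97-.45],.03,K,T);print(w)
for i,j in((1,0),(1,2)):
  e=w[j]-w[i];print(np.linalg.norm(e),np.degrees(np.arctan2(e[1],e[0])))
h=at_z(np.array([[305,275]])/14+[297-.45,97-.45],.11,K,T);print(h, at_z(np.array([[290,277]])/14+[297-.45,97-.45],.02,K,T), (w[0]+w[2])/2)
"
```

```text
[[0.5063689  0.15665308 0.03      ]
 [0.51268363 0.14899772 0.03      ]
 [0.52059052 0.15441543 0.03      ]]
0.00992372449341406 129.51849112018542
0.009584903165154843 34.41848040955676
[[0.51334238 0.1554912  0.11      ]] [[0.51384624 0.15444173 0.02      ]] [0.51347971 0.15553425 0.03      ]
```

Call:
jog_arm(
  plan=[
    [[0.727,0.016,0,0,0,0,0],[0.727,0.016,0,0,0,0,0],[0,0,0,0,0,-0.98,0],[0,0,0,0,0,-0.98,0],[0,0,0,0,0,-0.98,0],[0,0,0,0,0,-0.96,0],[0,0,0,0,0,0,0],[0,0,0,0,0,0,0],[0,0,0,0,0,0,0]],
  ],
)

```text
time: 9.65
tool_pos: [0.5135, 0.1559, 0.2419]
tool_rot: [-3.141, 0.0, -2.496]
contact_force: [-0.4, -0.1, -2.3]
opening: 0.0136
```

```bash
python3 -c "
from h import *
from cell import status;print(status.observe()['qpos'].round(3))
p,d,K,T=snap('scene',5)
W=cloud(d,K,T)
p0=load('scene'); W0=cloud(p0[1],p0[2],p0[3]);r=np.hypot(W0[...,0]-.513,W0[...,1]-.155);m=(p0[1]>0)&(r<.3)&(W0[...,2]>.13)&(W0[...,2]<.4);print(m.sum(),W0[m].min(0) if m.any() else 0,r[m].min() if m.any() else 0)
cv2.imwrite('pics/s5c.png',cv2.resize(p[120:270,220:360,::-1],None,fx=4,fy=4,interpolation=cv2.INTER_CUBIC))
p,d,K,T=snap('side',5)
cv2.imwrite('pics/d5c.png',cv2.resize(p[100:230,220:360,::-1],None,fx=4,fy=4,interpolation=cv2.INTER_CUBIC))
"
```

```text
[ 0.152  0.352  1.467 -0.     1.323 -2.064]
9.65 [0.5135 0.1559 0.2419] [-3.1414e+00  2.0000e-04 -2.4959e+00] [-0.37 -0.05 -2.29] [ 0.093 -0.088  0.009] cam at [-0.238  0.776  0.568] axis [ 0.653 -0.66  -0.372]
3861 [0.21725076 0.03981414 0.13000718] 0.22917206657974135
9.7 [0.5135 0.156  0.2418] [-3.1414e+00  1.0000e-04 -2.4954e+00] [ 0.6   0.55 -1.56] [ 0.122 -0.148 -0.047] cam at [-0.049 -1.451  0.993] axis [ 0.321  0.806 -0.498]
```

View pics/s5c.png

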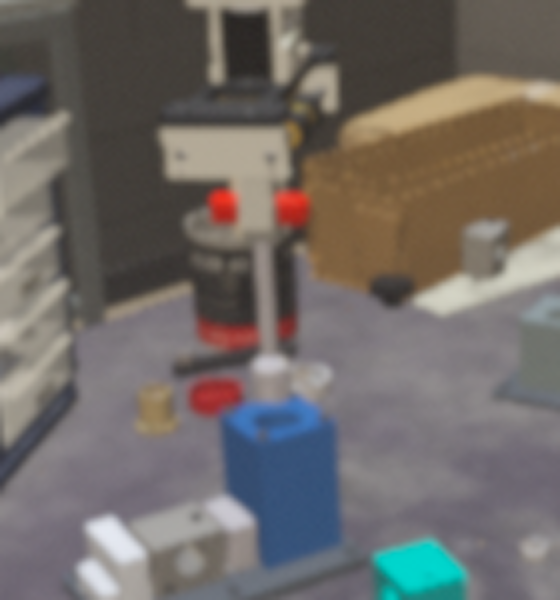

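View pics/d5c.png

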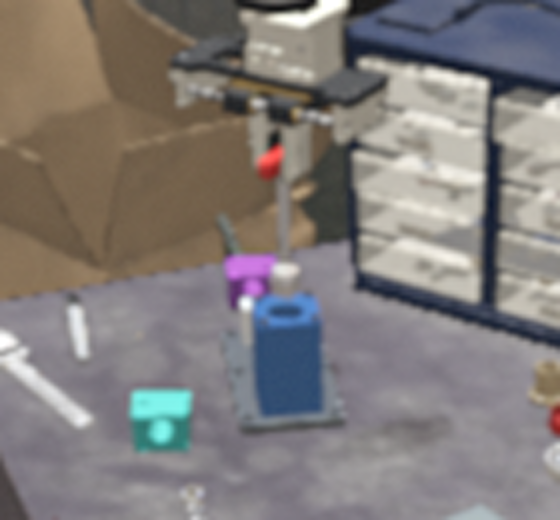

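```bash
python3 -c "
from h import *
for n,o,f in(('scene',(220,120),4),('side',(220,100),4)):
  c=np.load(f'pics/{n}5_cal.npz');q=proj([[.5135,.156,.245],[.5135,.156,.19],[.5135,.156,.126],[.5135,.156,.11],[.5135,.1555,.11]],c['mtx'],c['world_to_cam']);print((q-o+.4)*f)
"
```

```text
[[263.13766553 234.34274352]
 [268.25769939 311.76048101]
 [273.96781004 398.10050527]
 [275.35565289 419.08545507]
 [275.89998201 418.85048301]]
[[281.37909543 176.50715849]
 [282.66438537 231.81903978]
 [284.11350527 294.18127043]
 [284.46824615 309.44738651]
 [284.65044913 309.67612706]]
```

Call:
jog_arm(
  plan=[
    [[0,0,0.4,0,0,0,0],[0,0,0.4,0,0,0,0],[0,0,0,0,0,0,0]],
  ],
)

```text
time: 10.12
tool_pos: [0.5125, 0.1561, 0.2003]
tool_rot: [3.14, -0.003, -2.494]
contact_force: [0.1, -0.6, -1.6]
opening: 0.014
```

Call:
jog_arm(
  plan=[
    [[0,0,0.3,0,0,0,0],[0,0,0.3,0,0,0,0],[0,0,0.2,0,0,0,0],[0,0,0,0,0,0,0]],
  ],
)

```text
time: 10.62
tool_pos: [0.5129, 0.1562, 0.1607]
tool_rot: [3.141, -0.002, -2.494]
contact_force: [1.7, -0.3, -3.0]
opening: 0.0138
```

Call:
jog_arm(
  plan=[
    [[0,0,0.1,0,0,0,0],[0,0,0.1,0,0,0,0],[0,0,0,0,0,0,0]],
  ],
)

```text
time: 11.0
tool_pos: [0.5133, 0.1562, 0.1514]
tool_rot: [3.141, -0.001, -2.494]
contact_force: [-0.0, 0.6, -2.1]
opening: 0.0134
```

Call:
jog_arm(
  plan=[
    [[0,0,0.04,0,0,0,0],[0,0,0.04,0,0,0,0],[0,0,0,0,0,0,0],[0,0,0,0,0,0,0]],
  ],
)

```text
time: 11.5
tool_pos: [0.5135, 0.1562, 0.1478]
tool_rot: [-3.141, 0.0, -2.494]
contact_force: [-0.5, -0.9, -1.2]
opening: 0.0134
```

Call:
jog_arm(
  plan=[
    [[0,0,0.04,0,0,0,0],[0,0,0.02,0,0,0,0],[0,0,0,0,0,0,0]],
  ],
)

```text
time: 11.88
tool_pos: [0.5134, 0.1561, 0.1446]
tool_rot: [-3.142, -0.0, -2.494]
contact_force: [-0.3, -0.5, -0.7]
opening: 0.014
```

Call:
jog_arm(
  plan=[
    [[0,0,0.03,0,0,0,0],[0,0,0,0,0,0,0],[0,0,0,0,0,0,0]],
  ],
)

```text
time: 12.25
tool_pos: [0.5136, 0.1561, 0.1435]
tool_rot: [-3.141, 0.0, -2.494]
contact_force: [-2.5, -1.7, 4.0]
opening: 0.0135
```

Call:
jog_arm(
  plan=[
    [[0.014,0,0,0,0,0,0],[0,0,0,0,0,0,0]],
  ],
)

```text
time: 12.5
tool_pos: [0.5132, 0.1558, 0.1435]
tool_rot: [-3.141, 0.001, -2.494]
contact_force: [0.2, -0.6, 4.1]
opening: 0.0136
```

```bash
python3 -c "
from cell import status
s=status.observe();print(s['tool_pos'],s['contact_force'],s['torque'])"
```

```text
[0.51316589 0.15582198 0.14345676] [ 0.20061477 -0.62602499  4.1091643 ] [-0.17038654  0.04463833 -0.0104357 ]
```

Call:
jog_arm(
  plan=[
    [[0,0,0,0,0,0.25,0],[0,0,0,0,0,0.25,0],[0,0,0,0,0,0,0]],
  ],
)

```text
time: 12.88
tool_pos: [0.5128, 0.1557, 0.1426]
tool_rot: [3.142, -0.001, -2.569]
contact_force: [0.1, -1.0, -2.5]
opening: 0.014
```

```bash
python3 -c "
from cell import status
s=status.observe();print(s['tool_pos'],s['contact_force'],s['torque'])"
```

```text
[0.51277757 0.15569218 0.14263007] [ 0.10774606 -1.03314112 -2.53787863] [-0.25229627 -0.20065979 -0.00709746]
```

Call:
jog_arm(
  plan=[
    [[0,0,0.03,0,0,0,0],[0,0,0.02,0,0,0,0],[0,0,0,0,0,0,0]],
  ],
)

```text
time: 13.25
tool_pos: [0.5127, 0.1557, 0.1404]
tool_rot: [3.142, -0.001, -2.569]
contact_force: [0.2, -2.0, -3.3]
opening: 0.0139
```

```bash
python3 -c "
from cell import status
s=status.observe();print(s['tool_pos'],s['contact_force'],s['torque'])"
```

```text
[0.5127336  0.15569459 0.14037145] [ 0.21639137 -1.99740701 -3.31321891] [-0.29969482 -0.21932372  0.02935671]
```

Call:
jog_arm(
  plan=[
    [[0.004,-0.004,0.04,0,0,0,0],[0,0,0.04,0,0,0,0],[0,0,0,0,0,0,0]],
  ],
)

```text
time: 13.62
tool_pos: [0.5127, 0.1555, 0.1364]
tool_rot: [3.142, -0.0, -2.569]
contact_force: [0.5, -1.3, -3.5]
opening: 0.0133
```

Call:
jog_arm(
  plan=[
    [[0,0,0.04,0,0,0,0],[0,0,0.04,0,0,0,0],[0,0,0,0,0,0,0]],
  ],
)

```text
time: 14.0
tool_pos: [0.5127, 0.1555, 0.1324]
tool_rot: [3.142, -0.0, -2.569]
contact_force: [-0.1, -1.6, -2.9]
opening: 0.0135
```

```bash
python3 -c "
from cell import status
s=status.observe();print(s['tool_pos'],s['contact_force'],s['torque'])"
```

```text
[0.51273688 0.15547299 0.13241927] [-0.13620922 -1.62397104 -2.89790192] [-0.24750648 -0.262701   -0.03254319]
```

Nearly seated (floor expected near TCP z ≈ 0.1297).

Call:
jog_arm(
  plan=[
    [[0,0,0.03,0,0,0,0],[0,0,0.02,0,0,0,0],[0,0,0,0,0,0,0]],
  ],
)

```text
time: 14.38
tool_pos: [0.5128, 0.1555, 0.1301]
tool_rot: [-3.142, -0.0, -2.569]
contact_force: [0.7, -1.9, -2.4]
opening: 0.0137
```

Call:
jog_arm(
  plan=[
    [[0,0,0.012,0,0,0,0],[0,0,0,0,0,0,0],[0,0,0,0,0,0,0]],
  ],
)

```text
time: 14.75
tool_pos: [0.5129, 0.1555, 0.1297]
tool_rot: [-3.141, 0.0, -2.569]
contact_force: [0.6, -1.8, -0.4]
opening: 0.0139
```

```bash
python3 -c "
from cell import status
s=status.observe();print(s['tool_pos'],s['contact_force'],s['torque'],s['qpos'])"
```

```text
[0.51285517 0.15550201 0.12967098] [ 0.59263845 -1.77988756 -0.40834664] [-0.26949815 -0.09408802 -0.01203777] [ 1.51424818e-01  4.58694391e-01  1.63227667e+00 -1.44719428e-04
  1.05052645e+00 -1.99207067e+00]
```

Call:
jog_arm(
  plan=[
    [[0,0,0.004,0,0,0.5,0],[0,0,0,0,0,0.5,0],[0,0,0,0,0,0.5,0],[0,0,0,0,0,0.5,0]],
  ],
  squeeze=58,
)

```text
time: 15.25
tool_pos: [0.5128, 0.1554, 0.1297]
tool_rot: [-3.141, -0.0, -2.871]
contact_force: [-0.9, -2.9, 2.2]
opening: 0.0135
```

```bash
cat > st.py <<'E'
from cell import status
import numpy as np
s=status.observe();print(s['time'],s['tool_pos'].round(4),np.degrees(s['tool_rot']).round(1),s['contact_force'].round(1),s['torque'].round(3),round(s['opening'],4))
E
python3 st.py
```

```text
15.25 [0.5128 0.1554 0.1297] [-180.    -0.  -164.5] [-0.9 -2.9  2.2] [-0.404  0.05   0.111] 0.0135
```

Call:
jog_arm(
  plan=[
    [[0,0,0,0,0,0.5,0],[0,0,0,0,0,0.5,0],[0,0,0,0,0,0.5,0],[0,0,0,0,0,0.5,0]],
  ],
)

```text
time: 15.75
tool_pos: [0.5127, 0.1556, 0.1297]
tool_rot: [3.142, 0.0, 3.112]
contact_force: [-1.3, -1.0, 1.9]
opening: 0.0139
```

```bash
python3 st.py
```

```text
15.75 [0.5127 0.1556 0.1297] [180.    0.  178.3] [-1.3 -1.   1.9] [-0.126  0.114  0.162] 0.0139
```

Call:
jog_arm(
  plan=[
    [[0,0,0,0,0,0.5,0],[0,0,0,0,0,0.5,0]],
  ],
)

```text
time: 16.0
tool_pos: [0.5127, 0.1558, 0.1297]
tool_rot: [3.141, 0.0, 2.962]
contact_force: [-0.3, -0.3, 1.0]
opening: 0.0137
```

```bash
python3 st.py
```

```text
16.0 [0.5127 0.1558 0.1297] [180.    0.  169.7] [-0.3 -0.3  1. ] [-0.006  0.065  0.089] 0.0137
```

Call:
jog_arm(
  plan=[
    [[0,0,0,0,0,0.4,0],[0,0,0,0,0,0.4,0]],
  ],
)

```text
time: 16.25
tool_pos: [0.5128, 0.1559, 0.1296]
tool_rot: [3.141, -0.0, 2.843]
contact_force: [-0.5, 0.8, 0.6]
opening: 0.0135
```

```bash
python3 st.py
```

```text
16.25 [0.5128 0.1559 0.1296] [180.   -0.  162.9] [-0.5  0.8  0.6] [ 0.063 -0.018  0.111] 0.0135
```

Call:
jog_arm(
  plan=[
    [[0,0,0,0,0,0.4,0],[0,0,0,0,0,0.4,0]],
  ],
)

```text
time: 16.5
tool_pos: [0.5128, 0.156, 0.1297]
tool_rot: [3.141, -0.0, 2.723]
contact_force: [-0.1, 0.8, 1.9]
opening: 0.0132
```

```bash
python3 st.py
```

```text
16.5 [0.5128 0.156  0.1297] [179.9  -0.  156. ] [-0.1  0.8  1.9] [0.164 0.03  0.175] 0.0132
```

Call:
jog_arm(
  plan=[
    [[0,0,0,0,0,0.4,0],[0,0,0,0,0,0.4,0]],
  ],
)

```text
time: 16.75
tool_pos: [0.5129, 0.1561, 0.1297]
tool_rot: [3.14, -0.0, 2.603]
contact_force: [-0.9, 1.6, 0.7]
opening: 0.0133
```

```bash
python3 st.py
```

```text
16.75 [0.5129 0.1561 0.1297] [179.9  -0.  149.1] [-0.9  1.6  0.7] [ 0.351 -0.067  0.209] 0.0133
```

```bash
python3 -c "
from h import *
for k in (5,6):
  if k==6: p,d,K,T=snap('scene',6)
  else: p=np.load('pics/scene5.npz')['p']
  cv2.imwrite(f'pics/s{k}j.png',cv2.resize(p[205:285,230:320,::-1],None,fx=6,fy=6,interpolation=cv2.INTER_CUBIC))
a=cv2.imread('pics/s5j.png');b=cv2.imread('pics/s6j.png');cv2.imwrite('pics/j56.png',cv2.resize(np.hstack([a,b]),(800,356)))
"
```

```text
16.75 [0.5129 0.1561 0.1297] [ 3.1405e+00 -1.0000e-04  2.6026e+00] [-0.86  1.64  0.7 ] [ 0.351 -0.067  0.209] cam at [-0.238  0.776  0.568] axis [ 0.653 -0.66  -0.372]
```

View pics/j56.png

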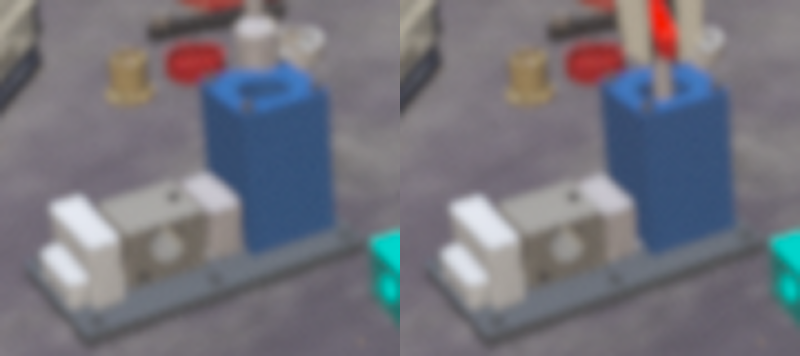

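Call:
jog_arm(
  plan=[
    [[0,0,0,0,0,0.4,0],[0,0,0,0,0,0.4,0]],
  ],
)

```text
time: 17.05
tool_pos: [0.513, 0.1562, 0.1297]
tool_rot: [3.14, -0.0, 2.484]
contact_force: [-0.0, 0.9, -0.3]
opening: 0.0135
```

```bash
python3 st.py
```

```text
17.05 [0.513  0.1562 0.1297] [179.9  -0.  142.3] [-0.   0.9 -0.3] [ 0.465 -0.104  0.228] 0.0135
```

Call:
jog_arm(
  plan=[
    [[0,0,0,0,0,0.3,0],[0,0,0,0,0,0.3,0]],
  ],
)

```text
time: 17.3
tool_pos: [0.5131, 0.1562, 0.1297]
tool_rot: [3.14, -0.0, 2.394]
contact_force: [0.1, 1.8, 0.3]
opening: 0.0136
```

```bash
python3 st.py
```

```text
17.3 [0.5131 0.1562 0.1297] [179.9  -0.  137.2] [0.1 1.8 0.3] [ 0.481 -0.199  0.226] 0.0136
```

Call:
jog_arm(
  plan=[
    [[-0.006,-0.006,0,0,0,0.2,0],[0,0,0,0,0,0.2,0]],
  ],
)

```text
time: 17.55
tool_pos: [0.5131, 0.1557, 0.1297]
tool_rot: [3.14, -0.0, 2.333]
contact_force: [-0.5, 3.1, 1.5]
opening: 0.0138
```

```bash
python3 st.py
```

```text
17.55 [0.5131 0.1557 0.1297] [179.9  -0.  133.7] [-0.5  3.1  1.5] [ 0.922 -0.265  0.221] 0.0138
```

Call:
jog_arm(
  plan=[
    [[0,0,0,0,0,0.2,0],[0,0,0,0,0,0.2,0]],
  ],
)

```text
time: 17.8
tool_pos: [0.5132, 0.1555, 0.1297]
tool_rot: [3.14, 0.0, 2.272]
contact_force: [1.3, 5.2, 1.9]
opening: 0.0139
```

```bash
python3 st.py
```

```text
17.8 [0.5132 0.1555 0.1297] [179.9   0.  130.2] [1.3 5.2 1.9] [ 1.205 -0.383  0.237] 0.0139
```

Call:
jog_arm(
  plan=[
    [[0.016,0.013,0,0,0,0,0],[0,0,0,0,0,0,0]],
  ],
)

```text
time: 18.05
tool_pos: [0.5131, 0.1561, 0.1296]
tool_rot: [3.141, 0.001, 2.275]
contact_force: [2.0, 3.9, 2.3]
opening: 0.0135
```

```bash
python3 st.py
```

```text
18.05 [0.5131 0.1561 0.1296] [180.    0.  130.3] [2.  3.9 2.3] [ 0.834 -0.412  0.16 ] 0.0135
```

Call:
jog_arm(
  plan=[
    [[0.02,0.02,0,0,0,0,0],[0,0,0,0,0,0.2,0],[0,0,0,0,0,0.1,0]],
  ],
)

```text
time: 18.42
tool_pos: [0.5132, 0.1572, 0.1296]
tool_rot: [3.142, 0.001, 2.228]
contact_force: [0.8, -0.0, 4.8]
opening: 0.0135
```

```bash
python3 st.py
```

```text
18.425 [0.5132 0.1572 0.1296] [1.800e+02 1.000e-01 1.276e+02] [ 0.8 -0.   4.8] [ 0.115 -0.355  0.228] 0.0135
```

Call:
jog_arm(
  plan=[
    [[0,0,0,0,0,0.2,0],[0,0,0,0,0,0.2,0]],
  ],
)

```text
time: 18.68
tool_pos: [0.5132, 0.1572, 0.1296]
tool_rot: [3.141, 0.001, 2.167]
contact_force: [0.9, -0.1, 5.3]
opening: 0.0134
```

```bash
python3 st.py; python3 -c "
from h import *
p,d,K,T=snap('scene',7)
b=cv2.resize(p[205:285,230:320,::-1],None,fx=6,fy=6,interpolation=cv2.INTER_CUBIC)
a=cv2.imread('pics/s5j.png');cv2.imwrite('pics/j57.png',cv2.resize(np.hstack([a,b]),(800,356)))
"
```

```text
18.675 [0.5132 0.1572 0.1296] [180.    0.  124.2] [ 0.9 -0.1  5.3] [ 0.16  -0.482  0.225] 0.0134
18.675 [0.5132 0.1572 0.1296] [3.1414e+00 9.0000e-04 2.1674e+00] [ 0.91 -0.09  5.32] [ 0.16  -0.482  0.225] cam at [-0.238  0.776  0.568] axis [ 0.653 -0.66  -0.372]
```

View pics/j57.png

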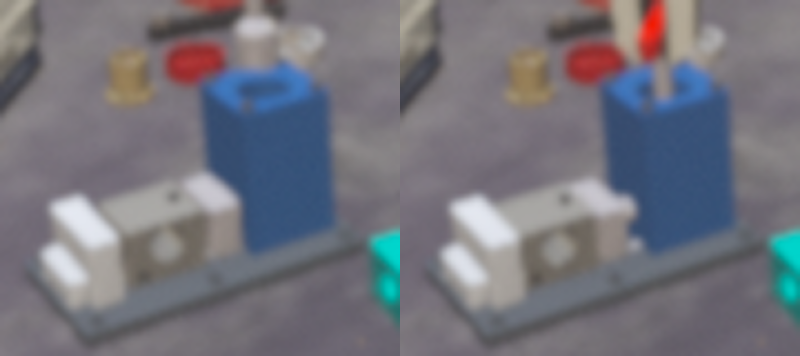

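Call:
jog_arm(
  plan=[
    [[0,0,0,0,0,0.2,0],[0,0,0,0,0,0.2,0]],
  ],
)

```text
time: 18.98
tool_pos: [0.5133, 0.1572, 0.1296]
tool_rot: [3.141, 0.001, 2.107]
contact_force: [1.3, 0.9, 4.9]
opening: 0.0134
```

```bash
python3 st.py
```

```text
18.975 [0.5133 0.1572 0.1296] [180.    0.  120.7] [1.3 0.9 4.9] [ 0.123 -0.467  0.243] 0.0134
```

Call:
jog_arm(
  plan=[
    [[0,0,0,0,0,0.15,0],[0,0,0,0,0,0.15,0]],
  ],
)

```text
time: 19.23
tool_pos: [0.5133, 0.1573, 0.1296]
tool_rot: [3.141, 0.001, 2.063]
contact_force: [1.9, 1.0, 5.8]
opening: 0.0137
```

```bash
python3 st.py
```

```text
19.225 [0.5133 0.1573 0.1296] [180.    0.  118.2] [1.9 1.  5.8] [ 0.076 -0.513  0.304] 0.0137
```

Call:
jog_arm(
  plan=[
    [[0,0,0,0,0,0,0]],
  ],
)

```text
time: 19.35
tool_pos: [0.5133, 0.1573, 0.1296]
tool_rot: [3.141, 0.001, 2.063]
contact_force: [1.5, 0.3, 4.3]
opening: 0.0134
```

```bash
python3 st.py; python3 -c "
from h import *
p,d,K,T=snap('scene',8)
b=cv2.resize(p[225:280,232:297,::-1],None,fx=12,fy=10,interpolation=cv2.INTER_CUBIC)
cv2.imwrite('pics/j8.png',b)
"
```

```text
19.35 [0.5133 0.1573 0.1296] [180.    0.  118.2] [1.5 0.3 4.3] [ 0.119 -0.484  0.253] 0.0134
19.35 [0.5133 0.1573 0.1296] [3.1409e+00 8.0000e-04 2.0632e+00] [1.46 0.28 4.27] [ 0.119 -0.484  0.253] cam at [-0.238  0.776  0.568] axis [ 0.653 -0.66  -0.372]
```

View pics/j8.png

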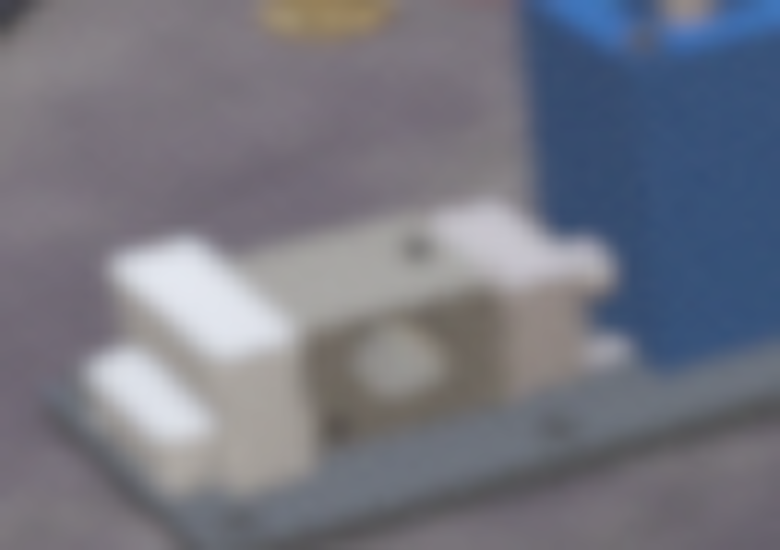

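Call:
jog_arm(
  plan=[
    [[0,0,0,0,0,0.12,0],[0,0,0,0,0,0,0]],
  ],
)

```text
time: 19.65
tool_pos: [0.5133, 0.1574, 0.1296]
tool_rot: [3.141, 0.001, 2.045]
contact_force: [2.4, 0.7, 5.7]
opening: 0.0139
```

```bash
python3 st.py
```

```text
19.65 [0.5133 0.1574 0.1296] [180.    0.  117.2] [2.4 0.7 5.7] [ 0.104 -0.53   0.345] 0.0139
```

Call:
jog_arm(
  plan=[
    [[0,0,0,0,0,0.12,0],[0,0,0,0,0,0,0]],
  ],
)

```text
time: 19.9
tool_pos: [0.5133, 0.1573, 0.1296]
tool_rot: [3.141, 0.001, 2.028]
contact_force: [1.4, 0.5, 5.4]
opening: 0.0133
```

```bash
python3 st.py
```

```text
19.9 [0.5133 0.1573 0.1296] [180.    0.  116.2] [1.4 0.5 5.4] [ 0.091 -0.589  0.335] 0.0133
```

Call:
jog_arm(
  plan=[
    [[0,0,0,0,0,0,0]],
  ],
)

```text
time: 20.02
tool_pos: [0.5133, 0.1574, 0.1296]
tool_rot: [3.141, 0.001, 2.028]
contact_force: [1.9, 1.7, 5.9]
opening: 0.0135
```

```bash
python3 st.py; python3 -c "
from h import *
p,d,K,T=snap('wrist',9)
p2,d,K2,T2=snap('scene',9)
o=np.array([.5133,.156]);a=np.radians(-13.2);X=np.array([np.cos(a),np.sin(a)]);Y=np.array([-np.sin(a),np.cos(a)])
f=lambda x,y,z:np.r_[o+x*X+(y+.05)*Y,z]
print(proj([f(0,.0134,.055),f(0,.0654,.055)],K,T))
"; python3 st.py
```

```text
20.025 [0.5133 0.1574 0.1296] [180.    0.  116.2] [1.9 1.7 5.9] [ 0.106 -0.58   0.344] 0.0135
20.025 [0.5133 0.1574 0.1296] [3.1409e+00 7.0000e-04 2.0279e+00] [1.9  1.7  5.93] [ 0.106 -0.58   0.344] cam at [0.48  0.223 0.287] axis [ 0.121 -0.243 -0.962]
20.075 [0.5133 0.1574 0.1296] [3.1409e+00 7.0000e-04 2.0280e+00] [2.01 0.96 6.32] [ 0.135 -0.532  0.333] cam at [-0.238  0.776  0.568] axis [ 0.653 -0.66  -0.372]
[[366.68011949 148.06218098]
 [411.82144474  95.71614859]]
20.125 [0.5134 0.1574 0.1296] [180.    0.  116.2] [1.6 0.5 4.7] [ 0.116 -0.642  0.273] 0.0136
```

View pics/wrist9.png

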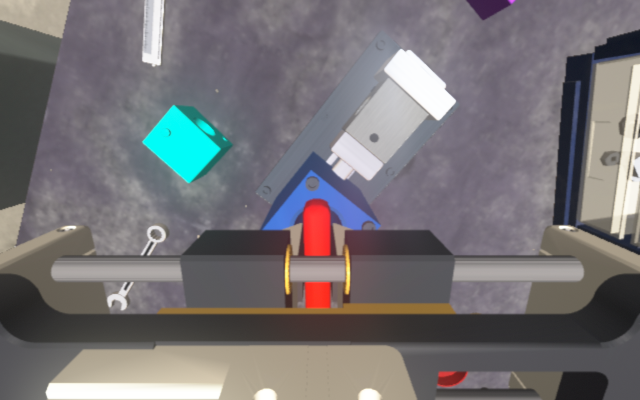

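Call:
jog_arm(
  plan=[
    [[0,0,0,0,0,-0.25,0],[0,0,0,0,0,0,0]],
  ],
)

```text
time: 20.38
tool_pos: [0.5133, 0.1574, 0.1296]
tool_rot: [3.141, 0.001, 2.065]
contact_force: [1.4, -0.4, 4.9]
opening: 0.0138
```

```bash
python3 st.py
```

```text
20.375 [0.5133 0.1574 0.1296] [180.    0.  118.3] [ 1.4 -0.4  4.9] [ 0.057 -0.525  0.097] 0.0138
```

Call:
jog_arm(
  plan=[
    [[0,0,0,0,0,-0.15,0],[0,0,-0.04,0,0,0,0],[0,0,-0.06,0,0,0,0],[0,0,0,0,0,0,0]],
  ],
)

```text
time: 20.88
tool_pos: [0.5125, 0.1573, 0.1329]
tool_rot: [-3.139, -0.001, 2.088]
contact_force: [5.5, 0.6, -12.3]
opening: 0.0134
```

```bash
python3 st.py
```

```text
20.875 [0.5125 0.1573 0.1329] [-179.9   -0.   119.6] [  5.5   0.6 -12.3] [ 0.173 -1.395  0.095] 0.0134
```

Call:
jog_arm(
  plan=[
    [[-0.008,0.014,0,0,0,-0.15,0],[0,0,0,0,0,0,0]],
  ],
)

```text
time: 21.12
tool_pos: [0.5132, 0.1574, 0.1341]
tool_rot: [-3.14, -0.0, 2.111]
contact_force: [2.8, -0.5, -7.6]
opening: 0.0135
```

```bash
python3 st.py
```

```text
21.125 [0.5132 0.1574 0.1341] [-179.9   -0.   121. ] [ 2.8 -0.5 -7.6] [ 0.076 -0.676  0.025] 0.0135
```

Call:
jog_arm(
  plan=[
    [[-0.006,0.012,0,0,0,-0.1,0],[0,0,-0.05,0,0,0,0],[0,0,-0.05,0,0,0,0],[0,0,0,0,0,0,0]],
  ],
)

```text
time: 21.62
tool_pos: [0.5143, 0.1576, 0.1399]
tool_rot: [3.142, 0.0, 2.126]
contact_force: [-1.0, -0.0, -0.7]
opening: 0.0137
```

```bash
python3 st.py
```

```text
21.625 [0.5143 0.1576 0.1399] [180.    0.  121.8] [-1.  -0.  -0.7] [-0.132  0.143 -0.009] 0.0137
```

Call:
jog_arm(
  plan=[
    [[0,0,-0.1,0,0,0,0],[0,0,-0.1,0,0,0,0],[0,0,-0.2,0,0,0,0],[0,0,0,0,0,0,0]],
  ],
)

```text
time: 22.12
tool_pos: [0.5152, 0.1577, 0.1607]
tool_rot: [3.139, 0.001, 2.126]
contact_force: [0.7, 0.1, -2.0]
opening: 0.0133
```

Call:
jog_arm(
  plan=[
    [[0,0,-0.4,0,0,0,0],[0,0,-0.6,0,0,0,0],[0,0,-0.6,0,0,0,0],[0,0,-0.6,0,0,0,0],[0,0,-0.3,0,0,0,0],[0,0,0,0,0,0,0]],
  ],
)

```text
time: 22.88
tool_pos: [0.5147, 0.1576, 0.2848]
tool_rot: [3.14, 0.001, 2.126]
contact_force: [-0.1, -0.7, -2.8]
opening: 0.0135
```

```bash
python3 st.py; python3 -c "
from h import *
p,d,K,T=snap('side',10)
cv2.imwrite('pics/d10.png',cv2.resize(p[90:230,230:370,::-1],None,fx=4,fy=4,interpolation=cv2.INTER_CUBIC))
p,d,K,T=snap('scene',10)
cv2.imwrite('pics/s10.png',cv2.resize(p[120:280,220:360,::-1],None,fx=3.7,fy=3.7,interpolation=cv2.INTER_CUBIC))
snap('wrist',10)
"
```

```text
22.875 [0.5147 0.1576 0.2848] [179.9   0.  121.8] [-0.1 -0.7 -2.8] [ 0.009 -0.075 -0.015] 0.0135
22.875 [0.5147 0.1576 0.2848] [3.1402e+00 7.0000e-04 2.1258e+00] [-0.13 -0.68 -2.8 ] [ 0.009 -0.075 -0.015] cam at [-0.049 -1.451  0.993] axis [ 0.321  0.806 -0.498]
22.925 [0.5142 0.1576 0.2837] [-3.1409e+00 -2.0000e-04  2.1258e+00] [ 0.01 -0.35 -3.24] [-0.018 -0.157  0.021] cam at [-0.238  0.776  0.568] axis [ 0.653 -0.66  -0.372]
22.975 [0.5139 0.1575 0.2831] [-3.1397e+00 -7.0000e-04  2.1258e+00] [-0.2  -0.37 -3.15] [ 0.027 -0.067 -0.015] cam at [0.475 0.22  0.44 ] axis [ 0.141 -0.23  -0.963]
```

View pics/d10.png

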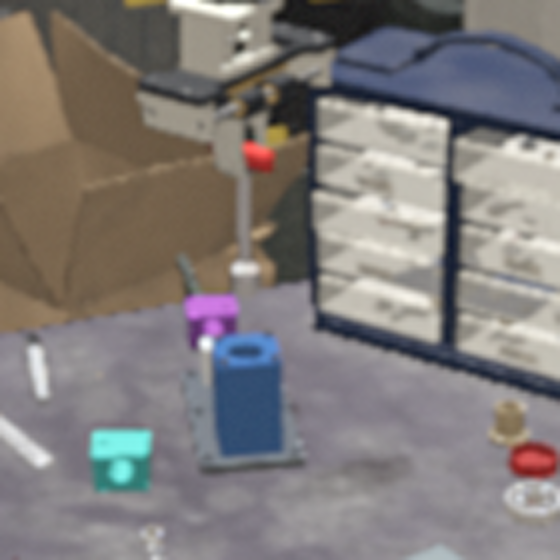

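View pics/s10.png

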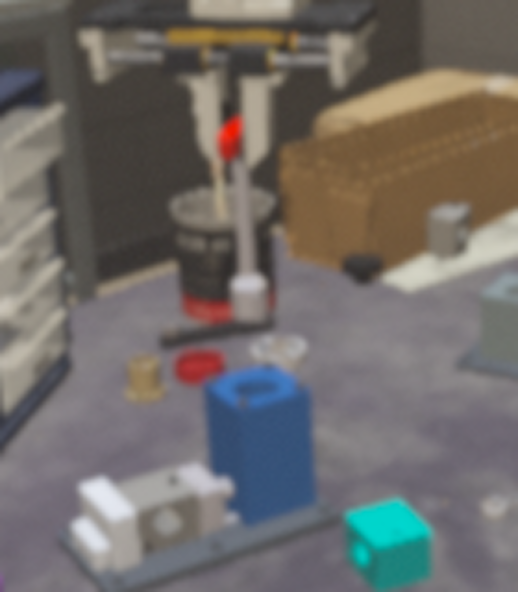

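View pics/wrist10.png

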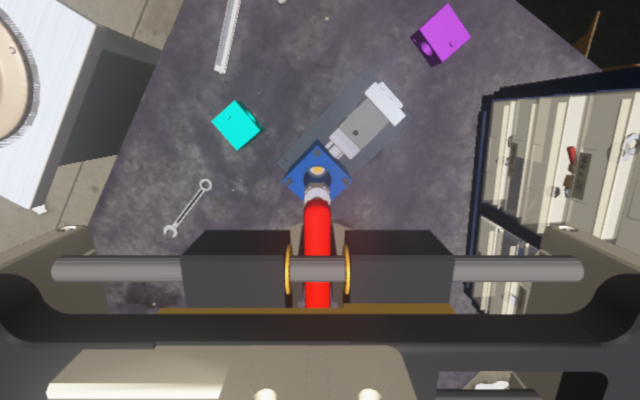

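```bash
python3 -c "
from h import *
for n,o,f in(('scene',(220,120),3.7),('side',(230,90),4)):
  c=np.load(f'pics/{n}10_cal.npz');q=proj([[.514,.1575,z] for z in(.26,.22,.184,.168)],c['mtx'],c['world_to_cam']);print(((q-o+.4)*f).round(1))
  p=np.load(f'pics/{n}10.npz')['p']
  (u0,v0),(u1,v1)=((265,140),(305,215)) if n=='scene' else ((275,115),(315,175))
  cv2.imwrite(f'pics/{n}10k.png',cv2.resize(p[v0:v1,u0:u1,::-1],None,fx=8,fy=8,interpolation=cv2.INTER_CUBIC))
  print(((q-(u0,v0)+.45)*8).round(1))
"
python3 -c "
import cv2,numpy as np
a=cv2.imread('pics/scene10k.png');b=cv2.imread('pics/side10k.png');b=cv2.copyMakeBorder(b,0,a.shape[0]-b.shape[0],0,0,cv2.BORDER_CONSTANT)
cv2.imwrite('pics/k10.png',np.hstack([a,b]))"
```

```text
[[240.  197.1]
 [243.5 250.1]
 [246.6 296.4]
 [248.  316.7]]
[[159.3 266.6]
 [167.  381.1]
 [173.7 481.3]
 [176.6 525.1]]
[[241.  200.4]
 [241.9 241.1]
 [242.8 277. ]
 [243.1 292.7]]
[[122.4 201.3]
 [124.3 282.7]
 [125.9 354.4]
 [126.6 385.9]]
```

View pics/k10.png

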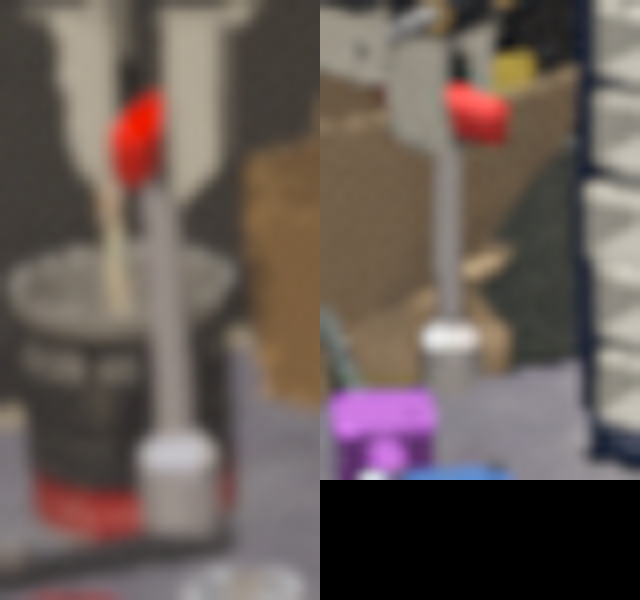

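Call:
jog_arm(
  plan=[
    [[0,0,0,0,0,-1,0],[0,0,0,0,0,-1,0],[0,0,0,0,0,-1,0],[0,0,0,0,0,-1,0],[0,0,0,0,0,-1,0],[0,0,0,0,0,-1,0],[0,0,0,0,0,-1,0],[0,0,0,0,0,-0.18,0],[-0.02,-0.5,0,0,0,0,0],[-0.02,-0.9,0,0,0,0,0],[-0.02,-0.9,0,0,0,0,0],[-0.02,-0.9,0,0,0,0,0],[-0.02,-0.9,0,0,0,0,0],[-0.02,-0.9,0,0,0,0,0],[-0.02,-0.9,0,0,0,0,0],[-0.02,-0.9,0,0,0,0,0],[-0.02,-0.43,0,0,0,0,0],[0,0,0,0,0,0,0],[0,0,0,0,0,0,0]],
  ],
)

```text
time: 25.4
tool_pos: [0.5455, -0.2014, 0.2842]
tool_rot: [3.141, -0.0, -3.08]
contact_force: [-0.8, 0.4, -2.2]
opening: 0.0136
```

```bash
python3 st.py; python3 -c "
from h import *
p,d,K,T=snap('side',11)
cv2.imwrite('pics/d11.png',cv2.resize(p[120:270,280:400,::-1],None,fx=4,fy=4,interpolation=cv2.INTER_CUBIC))
print(((proj([[.5451,-.2028,z] for z in (.25,.168,.072)],K,T)-(280,120)+.4)*4).round(1))
p,d,K,T=snap('scene',11)
cv2.imwrite('pics/s11.png',cv2.resize(p[90:230,300:420,::-1],None,fx=4,fy=4,interpolation=cv2.INTER_CUBIC))
print(((proj([[.5451,-.2028,z] for z in (.25,.168,.072)],K,T)-(300,90)+.4)*4).round(1))
a=cv2.imread('pics/d11.png');b=cv2.imread('pics/s11.png');a=a[:b.shape[0]];cv2.imwrite('pics/k11.png',cv2.resize(np.hstack([a,b]),(800,467)))
"
```

```text
25.4 [ 0.5455 -0.2014  0.2842] [ 179.9   -0.  -176.5] [-0.8  0.4 -2.2] [ 0.145 -0.135  0.013] 0.0136
25.4 [ 0.5455 -0.2014  0.2842] [ 3.1406e+00 -5.0000e-04 -3.0802e+00] [-0.76  0.42 -2.19] [ 0.145 -0.135  0.013] cam at [-0.049 -1.451  0.993] axis [ 0.321  0.806 -0.498]
[[239.4 260.3]
 [236.6 352.4]
 [233.5 454.4]]
25.45 [ 0.5455 -0.2012  0.2844] [ 3.1409e+00 -2.0000e-04 -3.0795e+00] [ 0.02  0.27 -1.86] [ 0.106 -0.133 -0.03 ] cam at [-0.238  0.776  0.568] axis [ 0.653 -0.66  -0.372]
[[247.8 233.6]
 [246.8 328.3]
 [245.6 433.8]]
```

View pics/k11.png

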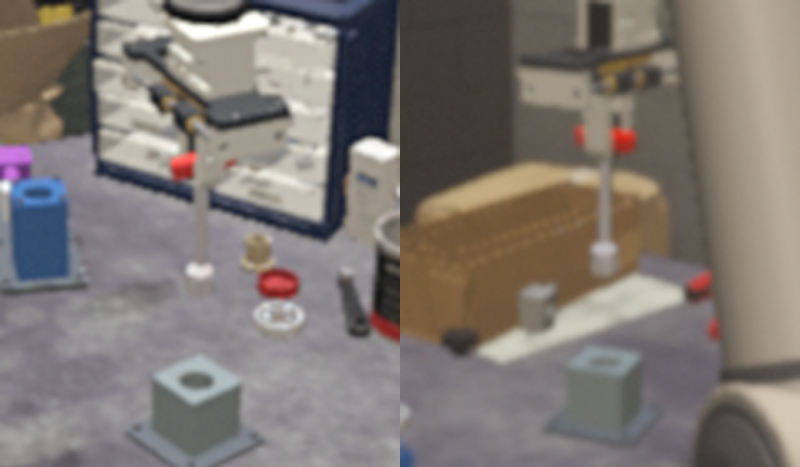

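Call:
jog_arm(
  plan=[
    [[0,-0.018,0.4,0,0,0,0],[0,0,0.5,0,0,0,0],[0,0,0.5,0,0,0,0],[0,0,0.3,0,0,0,0],[0,0,0.2,0,0,0,0],[0,0,0,0,0,0,0]],
  ],
)

```text
time: 26.25
tool_pos: [0.5455, -0.2033, 0.1892]
tool_rot: [3.141, -0.0, -3.08]
contact_force: [-0.4, -0.4, -1.6]
opening: 0.0141
```

Call:
jog_arm(
  plan=[
    [[0,0,0.3,0,0,0,0],[0,0,0.3,0,0,0,0],[0,0,0.3,0,0,0,0],[0,0,0.15,0,0,0,0],[0,0,0,0,0,0,0]],
  ],
)

```text
time: 26.88
tool_pos: [0.5453, -0.2035, 0.1361]
tool_rot: [3.141, -0.001, -3.08]
contact_force: [-0.3, 0.2, -2.0]
opening: 0.0135
```

```bash
python3 st.py
```

```text
26.875 [ 0.5453 -0.2035  0.1361] [ 1.800e+02 -1.000e-01 -1.765e+02] [-0.3  0.2 -2. ] [ 0.033 -0.167 -0.039] 0.0135
```

In the hole, no contact. Last 12 mm gently.

Call:
jog_arm(
  plan=[
    [[0,0,0.1,0,0,0,0],[0,0,0.08,0,0,0,0],[0,0,0.03,0,0,0,0],[0,0,0,0,0,0,0]],
  ],
)

```text
time: 27.38
tool_pos: [0.5456, -0.2036, 0.1264]
tool_rot: [-3.142, -0.0, -3.08]
contact_force: [-0.2, 0.6, -2.5]
opening: 0.0135
```

Call:
jog_arm(
  plan=[
    [[0,0,0.02,0,0,0,0],[0,0,0.016,0,0,0,0],[0,0,0,0,0,0,0]],
  ],
)

```text
time: 27.75
tool_pos: [0.5455, -0.2036, 0.1246]
tool_rot: [-3.142, -0.0, -3.08]
contact_force: [-0.2, 0.2, -2.2]
opening: 0.0134
```

```bash
python3 st.py
```

```text
27.75 [ 0.5455 -0.2036  0.1246] [-180.    -0.  -176.5] [-0.2  0.2 -2.2] [ 0.16  -0.179  0.044] 0.0134
```

Call:
jog_arm(
  plan=[
    [[0,0,0.02,0,0,0,0],[0,0,0,0,0,0,0]],
  ],
)

```text
time: 28.0
tool_pos: [0.5457, -0.2037, 0.1237]
tool_rot: [-3.141, 0.0, -3.08]
contact_force: [1.0, 0.9, -1.4]
opening: 0.0138
```

Call:
jog_arm(
  plan=[
    [[0,0,0.01,0,0,0,0],[0,0,0,0,0,0,0]],
  ],
)

```text
time: 28.25
tool_pos: [0.5458, -0.2037, 0.1237]
tool_rot: [-3.141, 0.001, -3.08]
contact_force: [0.3, -0.5, 4.0]
opening: 0.0138
```

```bash
python3 st.py
```

```text
28.25 [ 0.5458 -0.2037  0.1237] [-180.     0.  -176.5] [ 0.3 -0.5  4. ] [ 0.156 -0.025 -0.033] 0.0138
```

Call:
jog_arm(
  plan=[
    [[0,0,-0.006,0,0,0,0],[0,0,0,0,0,0,0.2],[0,0,0,0,0,0,0.3],[0,0,0,0,0,0,0.5],[0,0,0,0,0,0,0.8],[0,0,0,0,0,0,1],[0,0,0,0,0,0,1],[0,0,0,0,0,0,1],[0,0,0,0,0,0,1]],
  ],
)

```text
time: 29.38
tool_pos: [0.5456, -0.2036, 0.1234]
tool_rot: [-3.141, 0.0, -3.08]
contact_force: [-1.1, -0.3, 0.5]
opening: 0.0829
```

```bash
python3 -c "
from h import *
snap('wrist',12)"
```

```text
29.375 [ 0.5456 -0.2036  0.1234] [-3.1415  0.     -3.0804] [-1.12 -0.29  0.54] [ 0.147 -0.21  -0.059] cam at [ 0.472 -0.207  0.281] axis [ 0.27   0.016 -0.963]
```

View pics/wrist12.png

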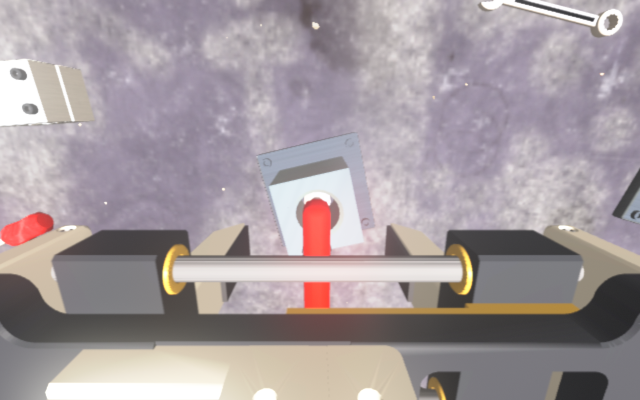

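Key stands upright in its hole (bar at u≈316, as at the start), fingers clear. Raise the hand straight up.

Call:
jog_arm(
  plan=[
    [[0,0,-0.3,0,0,0,1],[0,0,-0.6,0,0,0,1],[0,0,-0.8,0,0,0,1],[0,0,-0.8,0,0,0,1],[0,0,-0.5,0,0,0,1],[0,0,0,0,0,0,1],[0,0,0,0,0,0,1]],
  ],
)

```text
time: 30.3
tool_pos: [0.5451, -0.2033, 0.2727]
tool_rot: [3.141, -0.001, -3.08]
contact_force: [-0.3, -0.6, 0.0]
opening: 0.092
```

```bash
python3 st.py; python3 -c "
from h import *
p,d,K,T=snap('wrist',13)
W=cloud(d,K,T);hsv=cv2.cvtColor(p,cv2.COLOR_RGB2HSV)
red=((hsv[...,0]<8)|(hsv[...,0]>172))&(hsv[...,1]>130); red[:140]=0;red[230:]=0;red[:,:280]=0;red[:,350:]=0
print('bar top z',np.percentile(W[red][:,2],[5,50,95]))
p,d,K,T=snap('side',13)
a=cv2.resize(p[160:270,250:390,::-1],None,fx=2.8,fy=4,interpolation=cv2.INTER_CUBIC)
p,d,K,T=snap('scene',13)
b=cv2.resize(p[165:275,230:390,::-1],None,fx=2.5,fy=4,interpolation=cv2.INTER_CUBIC)
cv2.imwrite('pics/k13.png',np.hstack([a,b]))
"
```

```text
30.3 [ 0.5451 -0.2033  0.2727] [ 1.800e+02 -1.000e-01 -1.765e+02] [-0.3 -0.6  0. ] [ 0.159 -0.15   0.002] 0.092
30.3 [ 0.5451 -0.2033  0.2727] [ 3.1411e+00 -1.0000e-03 -3.0804e+00] [-0.31 -0.63  0.03] [ 0.159 -0.15   0.002] cam at [ 0.472 -0.207  0.43 ] axis [ 0.269  0.017 -0.963]
bar top z [0.14843491 0.15147173 0.1529793 ]
30.35 [ 0.545  -0.2033  0.2722] [ 3.1405e+00 -1.9000e-03 -3.0804e+00] [-0.5   0.41 -0.37] [ 0.081 -0.146 -0.006] cam at [-0.049 -1.451  0.993] axis [ 0.321  0.806 -0.498]
30.4 [ 0.545  -0.2033  0.2721] [ 3.1403e+00 -2.2000e-03 -3.0804e+00] [ 0.04  0.49 -0.23] [ 0.122 -0.154  0.037] cam at [-0.238  0.776  0.568] axis [ 0.653 -0.66  -0.372]
```

View pics/wrist13.png

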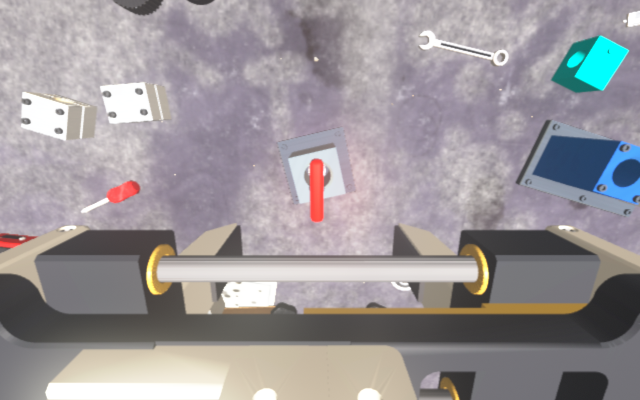

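View pics/k13.png

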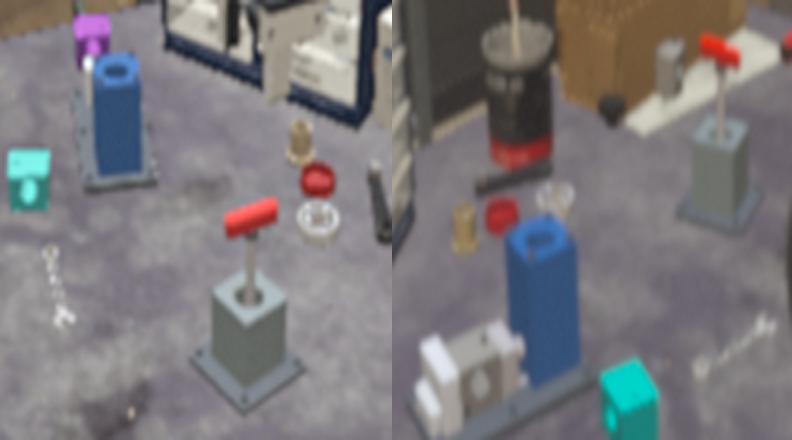

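```bash
python3 -c "
from h import *
p=np.load('pics/wrist9.npz')['p'];q=np.load('pics/wrist10.npz')['p']
a=cv2.resize(p[40:190,310:460,::-1],(600,600),interpolation=cv2.INTER_CUBIC);cv2.imwrite('pics/g9.png',a)
b=cv2.resize(q[75:165,315:415,::-1],(660,594),interpolation=cv2.INTER_CUBIC);cv2.imwrite('pics/g10.png',b)
"
```

```text
(no output)
```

View pics/g9.png

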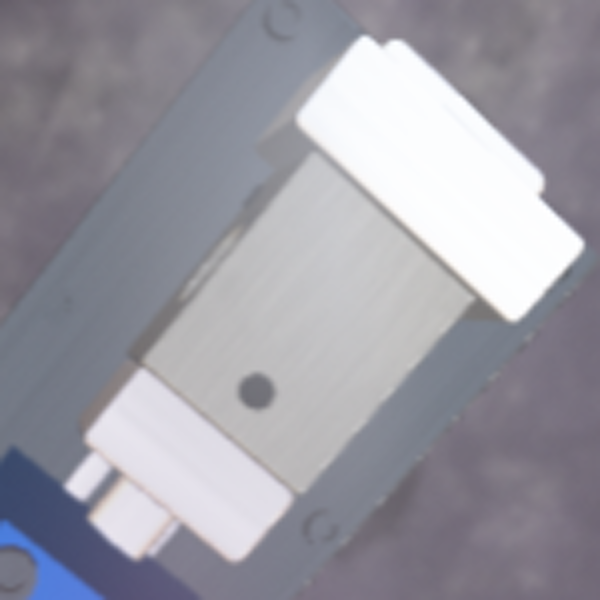

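View pics/g10.png

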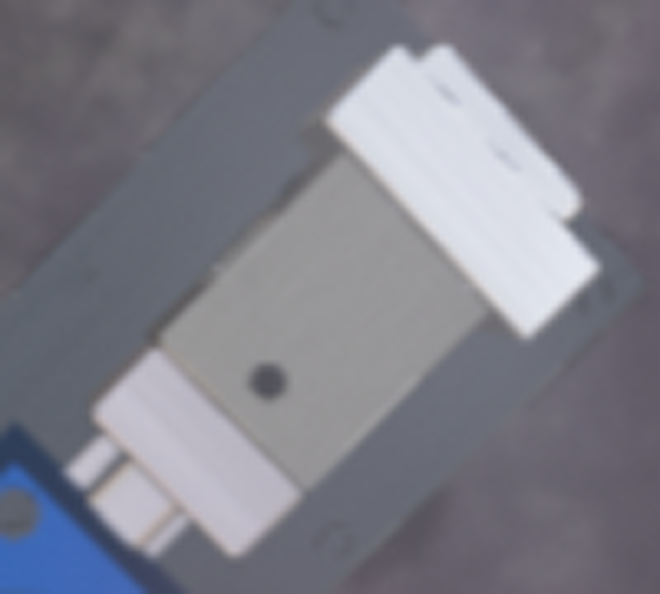

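No gaps: the block is held square between jaw and stop, before and after drawing the key out. Handing in.

```bash
python3 -c "
from cell import ticket; print(ticket.hand_in())"; python3 st.py
```

```text
the job is handed in; nothing more can be done
None
the job is handed in; nothing more can be done
```

The block is clamped against the fixed stop, and the key is back in its stand, upright and released. I handed the job in at about 30 s of the 72 s allowed.

- **Finding the stem:** I looked straight down the shaft with the wrist camera and read the stem's angle as about 37°. The key first rested on the chamfer at about 6 N; I turned it 4° and it dropped to full depth with only light contact.
- **Clamping:** I turned it clockwise until the torque rose from about 0.23 to about 0.33 N m, after about 97° of tool turn. The limit is 0.4 N m.
- **Drawing out:** the key bound briefly, at about 12 N, as I pulled it from the stem. A small sideways and turning relief freed it.

**Last checks:**
- The wrist camera showed no gap between jaw, block and stop, both before and just after drawing the key out. I did not measure the jaw's travel itself.
- The key's bar top came out at the same height as at the start (median 0.151 m), so the key is fully down.
- The hand was clear at 0.27 m and reading about zero force.
- I saw no change in the spanner, bush or look-alikes in the last pictures. I did not measure their positions.

During the turn I corrected sideways in the wrong direction once, and side force rose to about 5 N before I reversed it. This was after the socket had dropped. None of my checks failed.

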